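Shut the card tin and dock it in the sloping rest of the desk organiser

ROBOT

A 6-joint arm with a two-finger parallel gripper is mounted at the origin on a cart in front of the work surface, level with it; the furniture and walls round the work are solid. World frame = base frame: x ahead of the robot, y to its left, z up, the work surface at z = 0. Lengths are in mm, angles in degrees, forces in N, time in s.
With the tool pointing down it reaches from about 350 to 850 mm from the base axis. Payload 8.1 kg.
Tool frame: the origin (TCP) lies midway between the tips of the shut fingers; the grasp point (between the pads) lies 19 mm behind it; x points along the fingers, y is the direction in which the jaws open and shut, and the axes are right-handed (so a half turn about x gives the same grasp; the last joint's range is limited). The gripper opens to 85 mm and grips with 20 to 120 N. Pads are 22 mm wide; open, the fingers measure 114 mm over their backs; the gripper's body (76 mm by 85 mm) begins 54 mm behind the grasp point. The pads swing forward as they close: fully open they stand 13 mm farther back than shut.
Start: joints at [66.727, 7.471, 85.268, -0, 87.261, -4.893], TCP at [189.174, 569.402, 231.292] pointing down, gripper open.
Joint ranges: [-169.43, 169.43], [-51.17, 129.36], [1.28, 143.12], [-76.62, 256.62], [0, 156.53], [-152.29, 152.29]. Speed limits (degrees/s): [136.94, 136.94, 159.86, 180, 180, 180].

INTERFACE

Orientations are given as [roll, pitch, yaw] about the fixed x, y, z axes, in that order (R = Rz(yaw) Ry(pitch) Rx(roll)).
In Python, from bench import r, snapshot, workorder gives the robot as it stands.
- The arm moves only by the tool send_rows, never from a script. Its arguments are lists of equal length, an entry for each row: "offset": the shift along the tool's x, y, z in cm, a list of three; "dr": the turn, a rotation vector about the tool's x, y, z in degrees, a list of three; "grip": the opening in per cent of the stroke, from 0 (shut) to 100 (fully open). In form: {"offset": [[dx, dy, dz], ...], "dr": [[rx, ry, rz], ...], "grip": [grip, ...]}. A call has 1 to 5 rows; each row shifts and turns the commanded pose from where the row before left it, along the tool's axes as they then stand; what a row does not reach is not made up. A row lasts 1/8 s, in which the tool goes at most 62.5 mm and 10.7 degrees, less where a joint would pass 70% of its speed; a pose out of reach is approached as far as the arm can. A call with a gripper value outside its range is refused whole. The fingers move at their own pace and stop on an object; "force" is the grip in N (left out, the last holds). Time passes only in rows, so rows that do not move let the fingers close. It gives the time, the measured TCP pose, the force and the opening at its end, in the units of the state.
- r.sense(): the state, without advancing time (a new reading comes with each control period).
- snapshot(name): name is "side" or "top" or "wrist"; returns a dict with "pixels" (384x512x3 uint8, red, green, blue), "fx", "fy", "cx", "cy" (pixels), "distortion" ([k1, k2, p1, p2, k3] as OpenCV has them; the pictures are not rectified), "world_to_cam" (4x4, takes a point from world to camera coordinates). Camera axes: x right, y up, looking along -z (the intrinsics and any distortion apply to the point x, -y, -z); pixel columns grow to the right and rows downward; lengths in mm; the calibration is good to about 2 mm. A picture is of the moment at which its call begins. There is no depth.
- workorder.hand_in(): hands the job in, once; it reports no verdict.
The state is a dict: "time": time; "joint_pos": joint angles; "qd": joint speeds; "joint_efforts": joint torques, N m; "tool_pos": TCP position; "tcp_rot": TCP orientation; "ft_force": force on the tool from outside, world axes, zero at the start; "wrist_torque": the same for the moment, N m; "finger_gap": finger opening in mm.
Only numpy, scipy, OpenCV 4.12 (cv2) and the standard library are available. Lean on these libraries where they do the work, as an engineer would, in place of code of your own. Each camera call takes 0.05 s, during which the arm holds its last target.

TASK

Shut the lid of the open card tin, so that nothing slides out of it, then park the tin in the desk organiser: push it, without lifting it, up the little ramp and against the sprung bumper until its near bottom edge drops behind the lip and it lies flat on the sloping deck, staying there when you let go. Push gently: stop when the bumper has given way, do not ram the tin against the bumper's end stop, and leave the other things on the desk where they are.

Things in the scene. Friction and masses are not known exactly. Their poses are not given: they have to be found in the camera images.
- organiser: Plywood desk organiser, fixed: a ramp in front, an 88 mm tall pen caddy behind, 134 mm wide. Origin on the desk, on the centre line, below the lip; x up the ramp (pushing direction), y left. Cheeks 119 mm apart, 20 mm above the ramp, guide the tin's case from x = -2 mm on; before them two 32 mm tall boards flare out to 158 mm apart at x = -70 mm.
- lip (a point): Middle of the lip's upper edge (metal nosing), 16 mm above the desk. The ramp rises to it at 15 degrees from its toe on the desk, 58 mm nearer (60 mm along the slope); behind the edge the surface drops square by 6 mm to the deck.
- deck: Sloping deck behind the lip, parallel to the ramp and 6 mm below its plane (15 degrees; x up the slope, z square to it). Its origin and axes are where those of the tin lie when it is seated: flat on the deck, near bottom edge against the lip (at x = -36 mm).
- tin: Teal card tin, 0.3 to 0.6 kg, 116 mm wide (y), on the desk before the ramp askew. Origin: centre of the underside; x to the hinge, away from the robot. Case x = -36 to +38 mm, 40 mm high; lid rim 2 mm proud all round at z = 32 to 42, with a thumb tab at the middle of the near side (to x = -42, y within 8 mm). Friction 0.35 on the ramp, 0.6 on the mat. Thin sheet: never push with over 18 N.
- tin_lid (a joint): Angle of the tin's lid, rad: 0 shut, 1.57 upright, 2 fully open, leaning away from the robot over the ramp; starts at 1.7 to 2. Hinge along y at x = +40, z = +40 mm of the tin; the lid is 78 mm long, its free edge about 111 mm above the desk when open. It moves freely and falls shut once well past upright.
- bumper (a joint): Travel (m) of the sprung plate at the top of the deck (90 mm wide, 3 to 30 mm above the deck): 0 at rest, hard stop at 0.009; 4 N to start, 0.5 N more per mm. The tin's near edge clears the lip at about 0.0065; the seated tin keeps it at 0.0045. Sliding up takes 2 to 6 N, with the bumper 8 to 15 N. A finger's friction can hold the near edge up: ease it down.
- glue_stick: Glue stick, 28 mm in diameter, 88 mm tall, standing to the right of the organiser; origin at its foot. Leave alone.
- tape_roll: Roll of paper tape lying flat to the left of the ramp, 65 mm across, 19 mm tall; origin under its centre. Leave alone.
- eraser: Eraser lying to the right of the tin, 46 x 21 x 13 mm; origin under its centre. Leave alone.
- clip: Black binder clip standing to the left of the organiser, 24 x 25 x 35 mm; origin under its centre. Leave alone.
Things that resemble listed ones, but are neither listed nor needed, are in the scene too. There is more than one size of the tin; the job needs the middle-sized.

How it is judged:
By the outcome, as a careful person would: the job done as asked, in the order asked, and still so for the second after the job is handed in, with the robot touching nothing.
It also fails if it takes over 66 s, if anything falls off the work surface, if the arm or the gripper's body presses on something with over 40 N, if the wrist force passes 120 N, or if a joint passes its speed limit or range.

## Working session

There is one attempt and no reset: what is moved stays moved. The work goes in short steps, Python scripts to look and compute and a tool call to move; the robot and the scene stay as the last step left them, time stands still between calls to the robot, and variables do not carry over. Pictures are saved under pics/ and viewed, and the job is handed in when it is done.

Besides the shell and the picture viewer there is one more tool, called as a command line: name --argument value ..., lists and objects as JSON in quotes. send_rows: Moves the arm, as the interface text tells. Its arguments: {"type":"object","properties":{"offset":{"type":"array","items":{"type":"array","items":{"type":"number"}}},"dr":{"type":"array","items":{"type":"array","items":{"type":"number"}}},"grip":{"type":"array","items":{"type":"number"}},"force":{"type":"number"}},"required":["offset","dr","grip"]}

```bash
ls; mkdir -p pics
python3 - <<'E'
from bench import r,snapshot
import cv2
for n in("side","top","wrist"):
    s=snapshot(n); cv2.imwrite(f"pics/{n}0.png",s["pixels"][:,:,::-1]); print(n,s["fx"],s["cx"],s["cy"],s["distortion"]); print(s["world_to_cam"])
print(r.sense())
E
```

```text
pics
side 467.25282184321264 252.7687134421186 194.16148049692274 [-0.18177219  0.          0.          0.          0.        ]
[[ 9.95202831e-01 -9.64927180e-02  1.61394002e-02 -6.36780034e+02]
 [ 4.39988547e-02  5.88787668e-01  8.07089327e-01 -5.39817172e+01]
 [-8.73809227e-02 -8.02507469e-01  5.90208723e-01 -1.07198436e+03]
 [ 0.00000000e+00  0.00000000e+00  0.00000000e+00  1.00000000e+00]]
top 446.3379901039762 250.43521555453063 189.8085390952504 [0.04696457 0.         0.         0.         0.        ]
[[ 8.55777736e-04 -9.99961417e-01 -8.74252889e-03 -7.42815670e+01]
 [ 9.97754336e-01  2.68298688e-04  6.69792021e-02 -6.38861186e+02]
 [-6.69742722e-02 -8.78021542e-03  9.97716069e-01 -8.91332739e+02]
 [ 0.00000000e+00  0.00000000e+00  0.00000000e+00  1.00000000e+00]]
wrist 298.42802811760396 253.9766798475161 191.14613051979558 [0.00931875 0.         0.         0.         0.        ]
[[ 3.16001042e-01  9.48757517e-01 -1.58577933e-03 -5.98804348e+02]
 [-9.11276250e-01  3.03051208e-01 -2.78810979e-01  3.65025949e+01]
 [-2.64043440e-01  8.95496430e-02  9.60344690e-01 -3.79766815e+02]
 [ 0.00000000e+00  0.00000000e+00  0.00000000e+00  1.00000000e+00]]
{'time': 0.15, 'joint_pos': array([ 6.67264565e+01,  7.50591044e+00,  8.53159364e+01,  9.69544072e-04,
        8.72595213e+01, -4.89252017e+00]), 'qd': array([ 0.11082352, -0.09570801, -0.19602653, -0.05279141, -0.03113304,
       -0.07162602]), 'joint_efforts': array([ 5.81692730e-04, -5.70058680e+01, -5.01163709e+01, -2.56168614e-04,
        9.74350143e-03, -5.97177586e-05]), 'tool_pos': array([189.00337527, 569.01538204, 230.46816846]), 'tcp_rot': array([ -95.57436977,   89.91862611, -113.9554401 ]), 'ft_force': array([ 0.34112438, -0.01155867,  0.34904794]), 'wrist_torque': array([ 0.01330459,  0.05044612, -0.00744231]), 'finger_gap': 85.25920105295853}
```

View pics/top0.png

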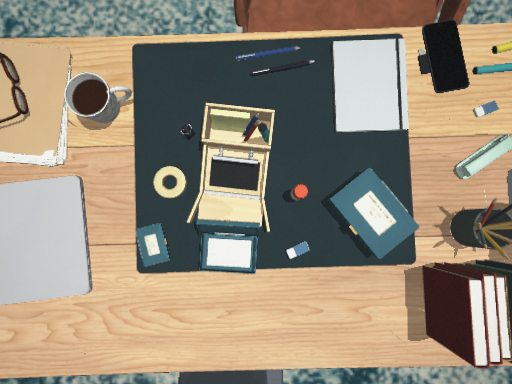

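View pics/side0.png

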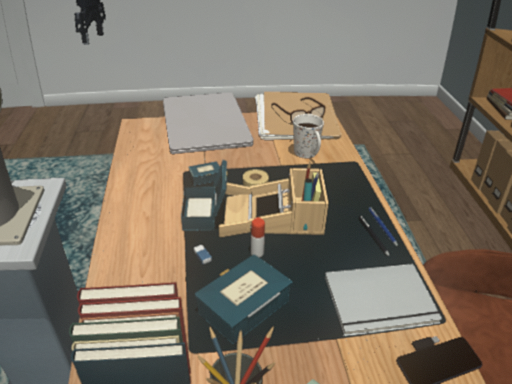

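The tins in the top view are a small one at (153,244), an open middle-sized one at (229,252) and a large one at (374,213). The open one in front of the ramp fits the description. I'll confirm it in enlarged crops.

```bash
cat > h.py <<'E'
import numpy as np, cv2
from bench import r,snapshot
def K(s): return np.array([[s["fx"],0,s["cx"]],[0,s["fy"],s["cy"]],[0,0,1.]])
def ray(s,uv):
    p=cv2.undistortPoints(np.array(uv,float).reshape(-1,1,2),K(s),np.array(s["distortion"])).reshape(-1,2)
    W=np.array(s["world_to_cam"]);R=W[:3,:3];t=W[:3,3]
    d=np.c_[p[:,0],-p[:,1],-np.ones(len(p))]@R
    return -R.T@t,d
def plane(s,uv,z):
    c,d=ray(s,uv); return c+d*((z-c[2])/d[:,2])[:,None]
def proj(s,P):
    W=np.array(s["world_to_cam"]);q=np.atleast_2d(P)@W[:3,:3].T+W[:3,3]
    q=q*[1,-1,-1]
    return cv2.projectPoints(q,np.zeros(3),np.zeros(3),K(s),np.array(s["distortion"]))[0].reshape(-1,2)
def crop(s,x0,y0,w,h,k,f):
    cv2.imwrite(f,cv2.resize(s["pixels"][y0:y0+h,x0:x0+w,::-1],None,fx=k,fy=k,interpolation=cv2.INTER_CUBIC))
def state():
    q=r.sense();print({k:np.round(q[k],2).tolist() for k in("time","joint_pos","tool_pos","tcp_rot","ft_force","wrist_torque","finger_gap")})
E
python3 - <<'E'
from h import *
s=snapshot("top");crop(s,170,90,130,190,3.15,"pics/c1.png")
s=snapshot("side");crop(s,170,150,170,110,4.7,"pics/c2.png")
E
```

```text
(no output)
```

View pics/c1.png

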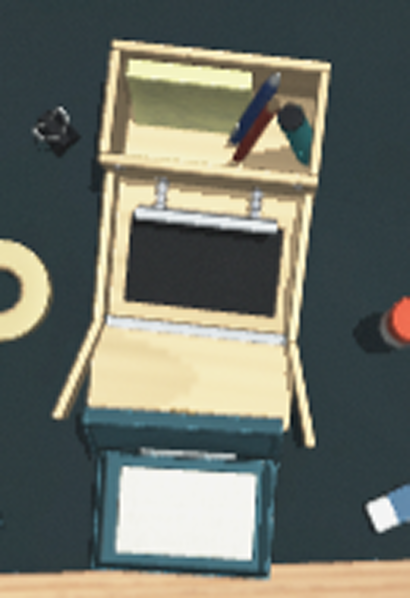

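View pics/c2.png

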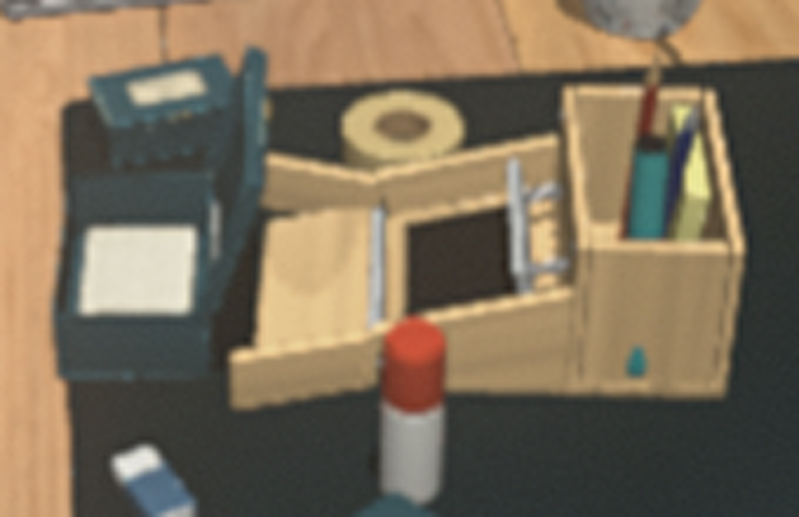

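The open tin, at crop (180,510), has its lid leaning over the ramp. It sits at the ramp's foot with white cards inside, so it is the middle-sized one. Next I'll measure the organiser axis and the tin pose.

Run:
```python
from h import *
s=snapshot("top")
f=lambda pts,z: plane(s,np.array(pts)/3.15+[170,90],z)
def rep(n,P): print(n,P.round(1)[:,:2].tolist(),'len',np.round(np.linalg.norm(P[0]-P[1]),1),'normal yaw',np.degrees(np.arctan2(-(P[1]-P[0])[0],-(P[1]-P[0])[1])*-1).round(1))
rep('lip',f([(106,320),(285,344)],16))
rep('caddyfar',f([(112,40),(330,63)],88))
rep('caddynear',f([(99,158),(320,183)],88))
rep('cheek tops R (near->far)',f([(292,345),(316,188)],40))
P=f([(92,567),(269,577),(273,460),(98,452)],40);rep('tin near',P[:2]);rep('tin far',P[[3,2]]);rep('left side',P[[0,3]]);rep('right',P[[1,2]])
P=f([(83,415),(285,423)],111);rep('lid edge',P)
s2=snapshot("side")
g=lambda pts,z: plane(s2,np.array(pts)/4.7+[170,150],z)
P=g([(62,375),(208,378)],0);rep('tin right bottom edge (side view)',P)
P=g([(58,312),(212,318)],40);rep('tin right top edge (side view)',P)
rep('lip side',g([(378,210),(376,325)],16))
# triangulate lid free edge corner right
def tri(a,b):
    c1,d1=ray(s,[np.array(a)/3.15+[170,90]]);c2,d2=ray(s2,[np.array(b)/4.7+[170,150]]);d1=d1[0];d2=d2[0]
    A=np.c_[d1,-d2];x=np.linalg.lstsq(A,c2-c1,rcond=None)[0];p,q=c1+d1*x[0],c2+d2*x[1];return ((p+q)/2).round(1),np.linalg.norm(p-q).round(1)
print(tri((83,415),(255,48)))
# tab
```

```text
lip [[635.6, 22.3], [619.9, -94.5]] len 117.9 normal yaw -7.6
caddyfar [[801.7, 11.6], [787.4, -120.9]] len 133.3 normal yaw -6.1
caddynear [[729.3, 19.1], [714.0, -114.7]] len 134.7 normal yaw -6.5
cheek tops R (near->far) [[618.2, -98.6], [718.6, -114.0]] len 101.6 normal yaw 81.3
tin near [[478.8, 27.0], [472.7, -84.0]] len 111.2 normal yaw -3.1
tin far [[550.5, 23.9], [545.6, -86.5]] len 110.6 normal yaw -2.6
left side [[478.8, 27.0], [550.5, 23.9]] len 71.8 normal yaw 87.6
right [[472.7, -84.0], [545.6, -86.5]] len 72.9 normal yaw 88.0
lid edge [[574.1, 24.4], [569.6, -93.2]] len 117.7 normal yaw -2.2
tin right bottom edge (side view) [[474.3, -80.3], [544.3, -87.6]] len 70.3 normal yaw 84.0
tin right top edge (side view) [[475.4, -81.8], [547.4, -91.5]] len 72.6 normal yaw 82.3
lip side [[635.8, 20.1], [626.2, -73.2]] len 93.8 normal yaw -5.9
(array([574.3,  23.9, 114.9]), np.float64(0.2))
```

```bash
cat >> h.py <<'E'
from scipy.spatial.transform import Rotation as Ro
def cur():
    q=r.sense();return np.array(q["tool_pos"]),Ro.from_euler('xyz',q["tcp_rot"],degrees=True)
def target(a,yaw,flip=1):
    """tool x down, tilted forward by a; tool y = flip*left of heading yaw"""
    a=np.radians(a);x=np.array([np.sin(a),0,-np.cos(a)]);y=np.array([0,flip,0.]);z=np.cross(x,y)
    return Ro.from_euler('z',yaw,degrees=True)*Ro.from_matrix(np.c_[x,y,z])
def delta(p,R,p0=None,R0=None):
    """rotation first as rotvec (tool), then offset in final tool frame / in start frame"""
    c,C=cur()
    if p0 is not None:c=np.array(p0,float)
    if R0 is not None:C=R0
    print('rotvec deg',np.round((C.inv()*R).as_rotvec(degrees=True),2),'off cm start frame',np.round(C.inv().apply(np.array(p)-c)/10,3),'off cm final frame',np.round(R.inv().apply(np.array(p)-c)/10,3))
E
python3 - <<'E'
from h import *
c,C=cur();print(C.as_matrix().round(3))
for f in(1,-1): delta([605,-33,160],target(0,-4,f))
E
```

```text
[[-0.     0.315  0.949]
 [-0.     0.949 -0.315]
 [-1.    -0.    -0.   ]]
rotvec deg [-1.438e+01 -1.000e-02  3.000e-02] off cm start frame [  7.124 -44.038  58.458] off cm final frame [  7.107 -57.18   45.687]
rotvec deg [1.6562e+02 4.0000e-02 1.0000e-02] off cm start frame [  7.124 -44.038  58.458] off cm final frame [  7.107  57.18  -45.687]
```

send_rows --offset '[[0,0,0],[0,0,0],[0.4,-3.8,3.0],[0.4,-3.8,3.0],[0.4,-3.8,3.0]]' --dr '[[-7.2,0,0],[-7.2,0,0],[0,0,0],[0,0,0],[0,0,0]]' --grip '[0,0,0,0,0]' --force 30

```text
time: 0.98
tool_pos: [271.6, 448.3, 219.2]
tcp_rot: [35.1, 90.0, 31.2]
ft_force: [1.4, -0.3, -0.7]
finger_gap: -0.1
```

send_rows --offset '[[0.4,-3.8,3.0],[0.4,-3.8,3.0],[0.4,-3.8,3.0],[0.4,-3.8,3.0],[0.4,-3.8,3.0]]' --dr '[[0,0,0],[0,0,0],[0,0,0],[0,0,0],[0,0,0]]' --grip '[0,0,0,0,0]'

```text
time: 1.6
tool_pos: [408.3, 248.1, 199.4]
tcp_rot: [30.5, 90.0, 26.6]
ft_force: [0.4, 1.0, 0.1]
finger_gap: 0.1
```

send_rows --offset '[[0.4,-3.8,3.0],[0.4,-3.8,3.0],[0.4,-3.8,3.0],[0.4,-3.8,3.0],[0.4,-3.8,3.0]]' --dr '[[0,0,0],[0,0,0],[0,0,0],[0,0,0],[0,0,0]]' --grip '[0,0,0,0,0]'

```text
time: 2.22
tool_pos: [544.8, 48.1, 179.3]
tcp_rot: [16.4, 90.0, 12.4]
ft_force: [1.0, 0.9, 0.3]
finger_gap: 0.3
```

Run:
```python
from h import *
state();delta([605,-33,160],target(0,-4,1))
s=snapshot("top");cv2.imwrite("pics/t1.png",s["pixels"][:,:,::-1])
```

```text
{'time': 2.22, 'joint_pos': [-0.33, 0.96, 97.58, 0.01, 81.44, -86.35], 'tool_pos': [544.77, 48.07, 179.34], 'tcp_rot': [16.38, 89.97, 12.39], 'ft_force': [0.98, 0.86, 0.27], 'wrist_torque': [-0.0, 0.05, -0.04], 'finger_gap': 0.32}
rotvec deg [ 0.01  0.03 -0.01] off cm start frame [ 1.936 -7.669  6.571] off cm final frame [ 1.934 -7.667  6.574]
```

send_rows --offset '[[0.9,-3.8,3.3],[1.0,-3.9,3.3],[0,0,0]]' --dr '[[0,0,0],[0,0,0],[0,0,0]]' --grip '[0,0,0]'

```text
time: 2.65
tool_pos: [604.9, -34.8, 158.6]
tcp_rot: [-163.4, 89.9, -167.5]
ft_force: [-0.5, 0.6, -0.0]
finger_gap: 0.1
```

Run:
```python
from h import *
state()
s=snapshot("side");crop(s,170,90,170,170,3.5,"pics/c3.png")
print(proj(s,[[605,-33,160],[575,-33,111]]).round())
```

```text
{'time': 2.65, 'joint_pos': [-8.11, 10.97, 89.06, -0.04, 80.08, -93.93], 'tool_pos': [604.89, -34.8, 158.56], 'tcp_rot': [-163.37, 89.88, -167.54], 'ft_force': [-0.5, 0.55, -0.02], 'wrist_torque': [0.05, 0.01, 0.03], 'finger_gap': 0.05}
[[239. 156.]
 [226. 175.]]
```

View pics/c3.png

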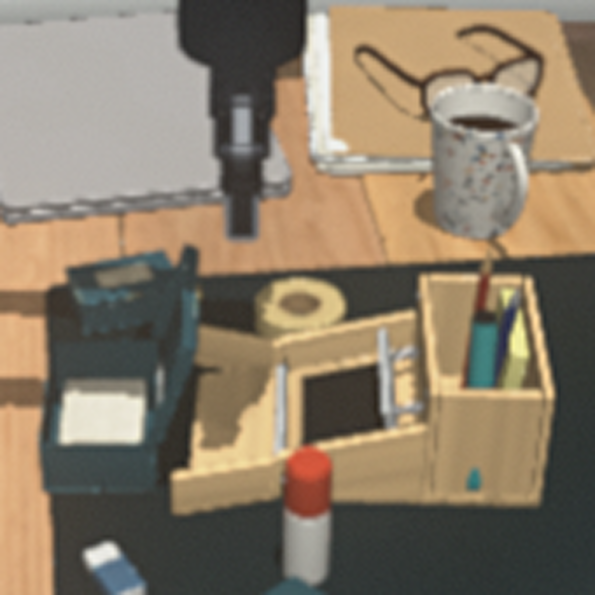

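The fingertips are at crop (240,235), or image (239,157), matching the projected TCP. They are behind the lid's free edge at crop (190,250). Descend behind the lid, then pull.

send_rows --offset '[[3,0,0],[3,0,0],[1.2,0,0],[0,0,-1],[0,0,-1]]' --dr '[[0,0,0],[0,0,0],[0,0,0],[0,0,0],[0,0,0]]' --grip '[0,0,0,0,0]'

```text
time: 3.32
tool_pos: [584.8, -30.2, 89.9]
tcp_rot: [-3.0, 89.9, -6.9]
ft_force: [0.9, 0.5, 0.6]
finger_gap: -0.2
```

send_rows --offset '[[0,0,-0.7],[0,0,-0.7],[0,0,-0.7],[0,0,-0.7],[0,0,-0.7]]' --dr '[[0,0,0],[0,0,0],[0,0,0],[0,0,0],[0,0,0]]' --grip '[0,0,0,0,0]'

```text
time: 3.95
tool_pos: [549.1, -28.1, 88.2]
tcp_rot: [-46.1, 90.0, -50.0]
ft_force: [1.5, 0.2, -0.2]
finger_gap: 0.2
```

Run:
```python
from h import *
state()
s=snapshot("side");crop(s,170,90,170,170,3.5,"pics/c4.png")
```

```text
{'time': 3.95, 'joint_pos': [-8.27, 6.41, 101.85, -0.0, 71.74, -94.28], 'tool_pos': [549.12, -28.07, 88.24], 'tcp_rot': [-46.06, 90.0, -50.04], 'ft_force': [1.53, 0.24, -0.18], 'wrist_torque': [0.03, -0.19, 0.03], 'finger_gap': 0.2}
```

View pics/c4.png

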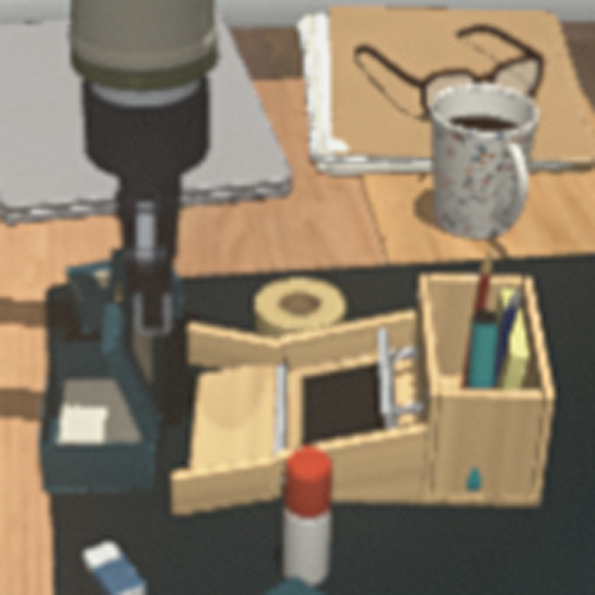

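The lid, with its edge at crop (112,310), is already past upright and leaning towards the robot. Continue pulling.

send_rows --offset '[[0,0,-0.7],[0,0,-0.7],[0,0,-0.7],[0,0,-0.7],[0,0,-0.7]]' --dr '[[0,0,0],[0,0,0],[0,0,0],[0,0,0],[0,0,0]]' --grip '[0,0,0,0,0]'

```text
time: 4.62
tool_pos: [514.1, -25.6, 88.3]
tcp_rot: [-175.3, 90.0, -179.2]
ft_force: [1.0, 0.9, -0.3]
finger_gap: -0.2
```

Run:
```python
from h import *
state()
s=snapshot("side");crop(s,170,90,170,170,3.5,"pics/c5.png")
```

```text
{'time': 4.62, 'joint_pos': [-8.56, 1.09, 107.42, -0.0, 71.5, -94.58], 'tool_pos': [514.11, -25.58, 88.28], 'tcp_rot': [-175.25, 89.99, -179.23], 'ft_force': [0.99, 0.86, -0.33], 'wrist_torque': [0.03, -0.09, 0.04], 'finger_gap': -0.17}
```

View pics/c5.png

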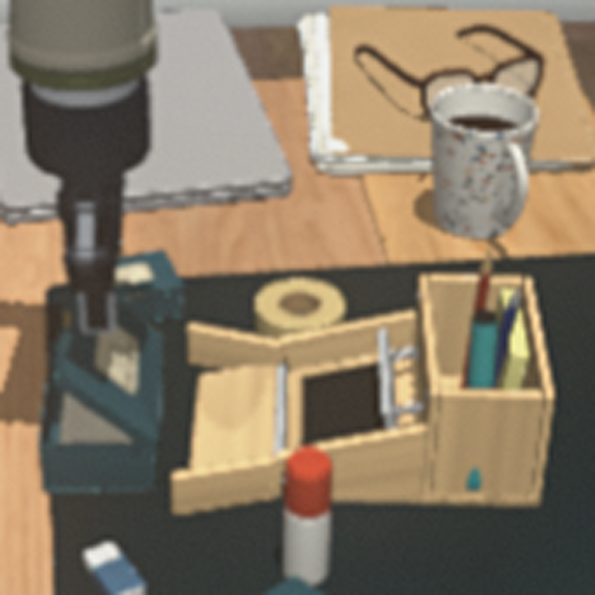

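send_rows --offset '[[0,0,-2.5],[0,0,-3.5],[0,0,-3.5],[0,0,0],[0,0,0]]' --dr '[[0,0,0],[0,0,0],[0,0,0],[0,-10,0],[0,-10,0]]' --grip '[0,0,70,70,70]'

```text
time: 5.3
tool_pos: [419.7, -18.8, 88.8]
tcp_rot: [0.1, 71.1, -3.9]
ft_force: [-1.4, 0.8, 0.6]
finger_gap: 54.5
```

Run:
```python
from h import *
state()
s=snapshot("side");crop(s,150,90,190,170,3.5,"pics/c6.png")
t=snapshot("top");crop(t,170,90,130,200,3,"pics/c7.png")
delta([445,-27,80],target(28,-3))
```

```text
{'time': 5.3, 'joint_pos': [-11.81, -38.98, 140.53, 2.96, 59.75, -98.92], 'tool_pos': [419.74, -18.85, 88.75], 'tcp_rot': [0.06, 71.1, -3.9], 'ft_force': [-1.39, 0.81, 0.63], 'wrist_torque': [0.02, 0.13, -0.0], 'finger_gap': 54.52}
rotvec deg [-0.92 -9.38  0.34] off cm start frame [ 1.472 -0.685  2.673] off cm final frame [ 1.883 -0.736  2.386]
```

View pics/c6.png

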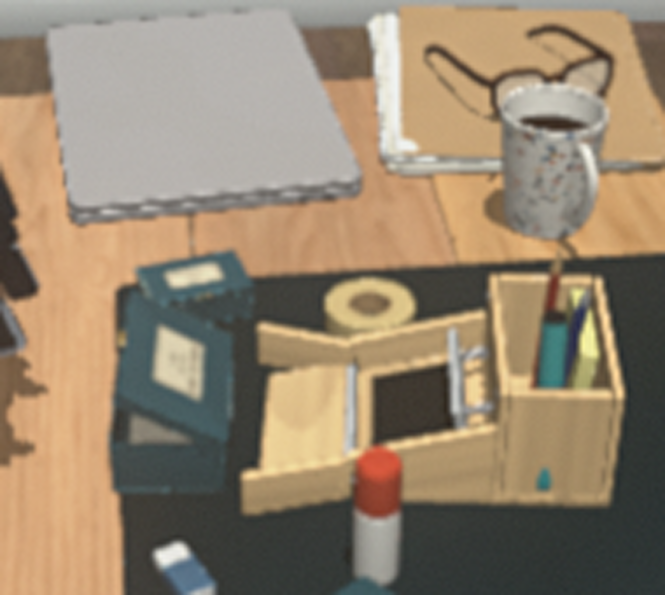

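View pics/c7.png

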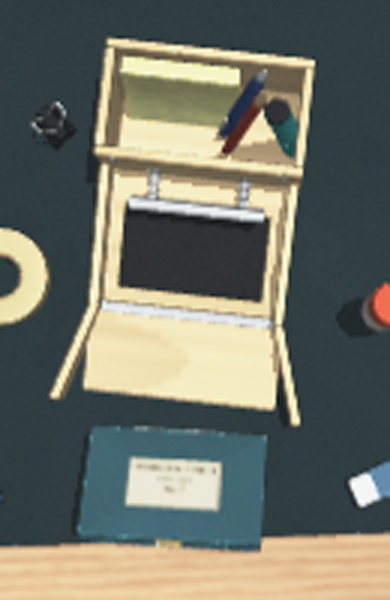

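The lid is still swinging down slowly at side crop (180,360). I'll step forward a little above the mat and look again.

send_rows --offset '[[0.3,0,0.6],[0.3,-0.2,0.6],[0.2,-0.3,0.6],[0,0,0],[0,0,0]]' --dr '[[0,0,0],[0,0,0],[0,0,0],[0,0,0],[0,0,0]]' --grip '[70,70,70,70,70]'

```text
time: 6.02
tool_pos: [438.5, -25.2, 86.2]
tcp_rot: [0.2, 71.5, -3.8]
ft_force: [0.2, -0.7, 0.6]
finger_gap: 59.8
```

Run:
```python
from h import *
state()
s=snapshot("side");crop(s,150,140,190,120,4.2,"pics/c8.png")
t=snapshot("top");crop(t,170,180,130,110,5,"pics/c9.png")
```

```text
{'time': 6.02, 'joint_pos': [-12.21, -33.22, 137.33, 3.14, 57.62, -99.48], 'tool_pos': [438.5, -25.19, 86.25], 'tcp_rot': [0.17, 71.51, -3.81], 'ft_force': [0.17, -0.69, 0.62], 'wrist_torque': [0.05, 0.17, 0.01], 'finger_gap': 59.76}
```

View pics/c8.png

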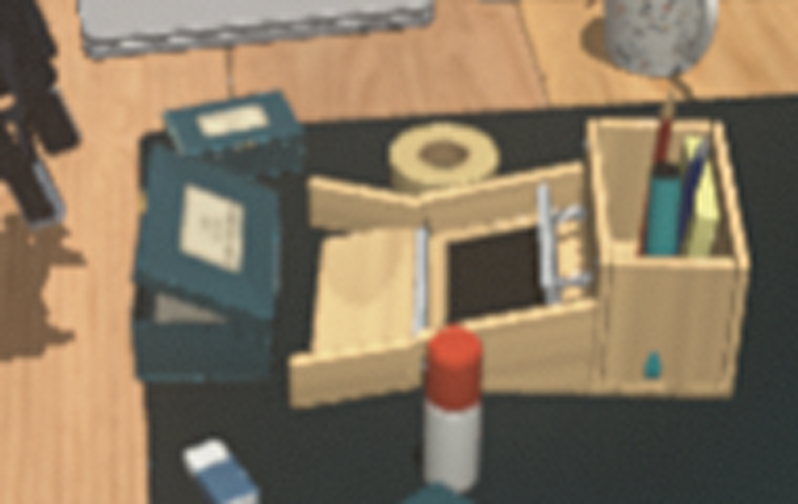

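View pics/c9.png

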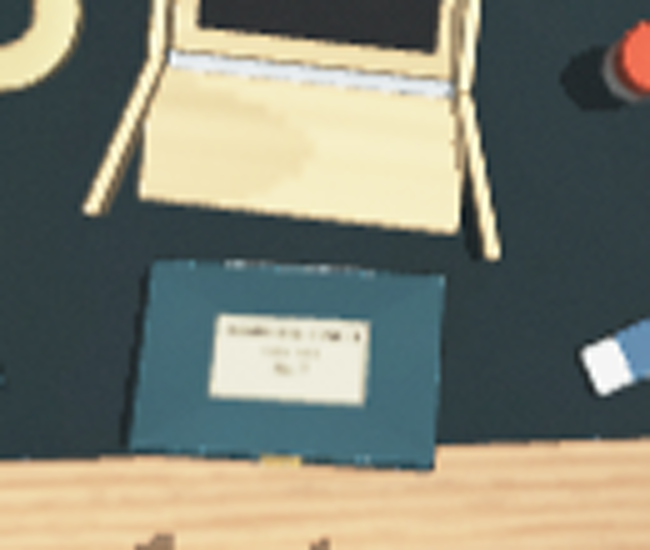

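send_rows --offset '[[0,0,0],[0,0,0],[0,0,0],[0,0,0],[0,0,0]]' --dr '[[0,0,0],[0,0,0],[0,0,0],[0,0,0],[0,0,0]]' --grip '[70,70,70,70,70]'

```text
time: 6.75
tool_pos: [438.7, -25.2, 86.8]
tcp_rot: [0.1, 71.4, -3.9]
ft_force: [0.4, 0.4, -0.4]
finger_gap: 59.9
```

Run:
```python
from h import *
state()
s=snapshot("side");crop(s,150,140,190,120,4.2,"pics/c10.png")
```

```text
{'time': 6.75, 'joint_pos': [-12.2, -33.4, 137.4, 3.14, 57.6, -99.48], 'tool_pos': [438.68, -25.2, 86.83], 'tcp_rot': [0.11, 71.38, -3.87], 'ft_force': [0.37, 0.37, -0.38], 'wrist_torque': [0.01, 0.12, -0.08], 'finger_gap': 59.95}
```

View pics/c10.png

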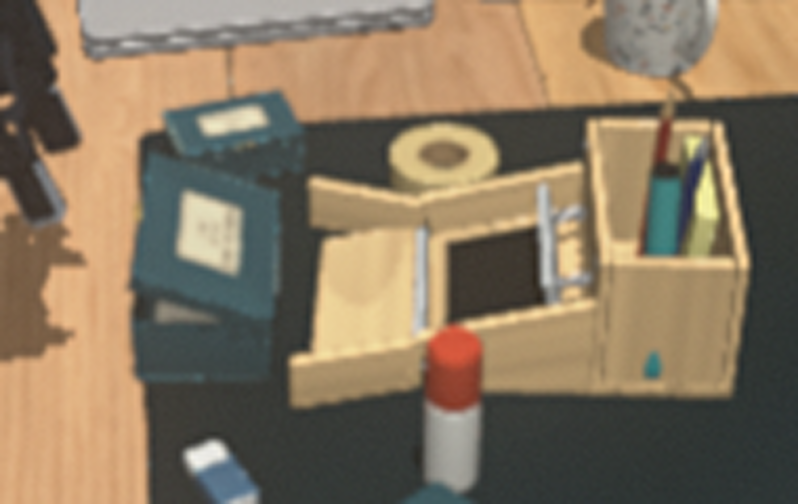

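send_rows --offset '[[1.8,0,-0.6],[1.8,0,-0.6],[1.8,0,-0.6],[1.4,0,-0.5],[0,0,0]]' --dr '[[0,0,0],[0,0,0],[0,0,0],[0,0,0],[0,0,0]]' --grip '[70,70,70,70,70]'

```text
time: 7.42
tool_pos: [437.2, -24.9, 13.6]
tcp_rot: [0.2, 71.6, -3.8]
ft_force: [-0.2, 1.1, -0.0]
finger_gap: 60.0
```

send_rows --offset '[[0,0,0],[0,0,0],[0,0,0],[0,0,0],[0,0,0]]' --dr '[[0,-2,0],[0,-2,0],[0,0,0],[0,0,0],[0,0,0]]' --grip '[70,70,70,70,70]'

```text
time: 8.05
tool_pos: [444.2, -25.5, 15.8]
tcp_rot: [0.1, 67.7, -3.9]
ft_force: [-0.2, 0.1, 0.7]
finger_gap: 59.6
```

Run:
```python
from h import *
state()
s=snapshot("side");crop(s,120,140,190,120,4.2,"pics/c11.png")
t=snapshot("top");crop(t,170,180,130,110,5,"pics/c12.png")
```

```text
{'time': 8.05, 'joint_pos': [-12.62, -27.86, 143.04, 4.86, 42.86, -101.57], 'tool_pos': [444.17, -25.45, 15.77], 'tcp_rot': [0.08, 67.69, -3.89], 'ft_force': [-0.17, 0.08, 0.66], 'wrist_torque': [0.02, 0.18, 0.01], 'finger_gap': 59.59}
```

View pics/c11.png

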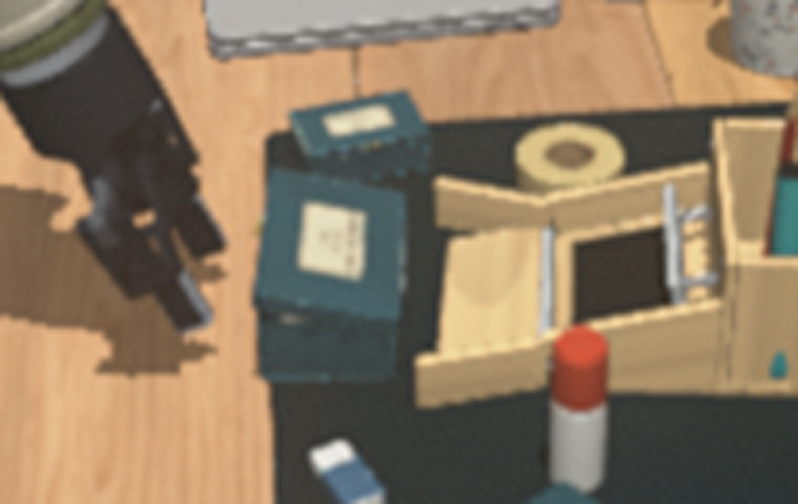

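View pics/c12.png

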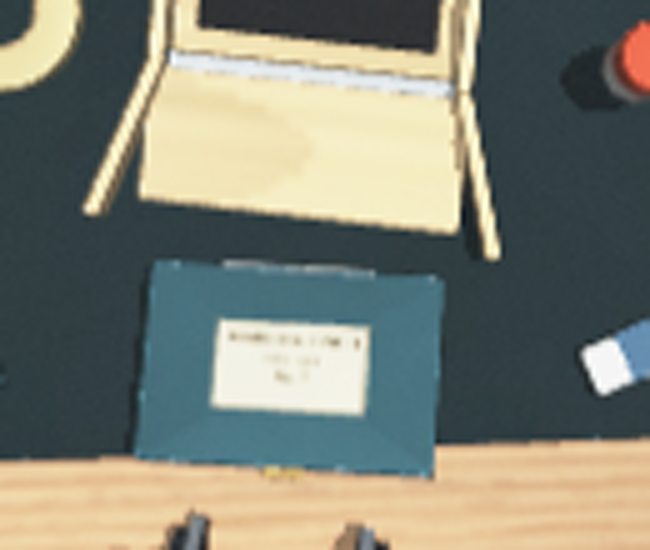

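The lid is nearly shut, with a small gap at side crop (290,318), and is still sinking. I'll move forward a little, off joint 3's limit, and wait.

send_rows --offset '[[0.2,0,0.5],[0.1,0,0.2],[0,0,0],[0,0,0],[0,0,0]]' --dr '[[0,0,0],[0,0,0],[0,0,0],[0,0,0],[0,0,0]]' --grip '[70,70,70,70,70]'

```text
time: 8.78
tool_pos: [451.5, -25.9, 15.4]
tcp_rot: [0.1, 67.7, -3.9]
ft_force: [-0.1, -0.1, 0.9]
finger_gap: 59.4
```

send_rows --offset '[[0,0,0],[0,0,0],[0,0,0],[0,0,0],[0,0,0]]' --dr '[[0,0,0],[0,0,0],[0,0,0],[0,0,0],[0,0,0]]' --grip '[70,70,70,70,70]'

```text
time: 9.4
tool_pos: [451.6, -25.9, 15.5]
tcp_rot: [0.1, 67.7, -3.9]
ft_force: [0.0, -0.4, 0.6]
finger_gap: 59.8
```

Run:
```python
from h import *
state()
s=snapshot("side");crop(s,120,140,190,120,4.2,"pics/c13.png")
t=snapshot("top");crop(t,170,180,130,110,5,"pics/c14.png")
```

```text
{'time': 9.4, 'joint_pos': [-12.41, -25.9, 141.8, 4.81, 42.11, -101.38], 'tool_pos': [451.64, -25.94, 15.5], 'tcp_rot': [0.08, 67.68, -3.89], 'ft_force': [0.02, -0.41, 0.61], 'wrist_torque': [0.01, 0.19, 0.02], 'finger_gap': 59.79}
```

View pics/c13.png

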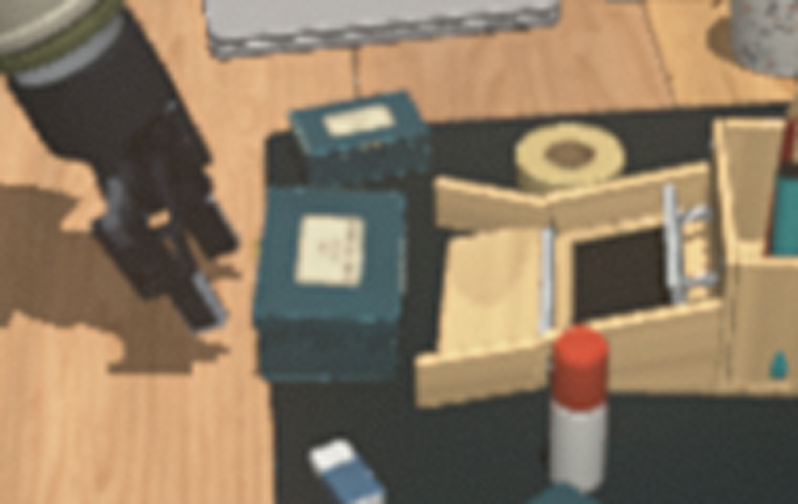

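View pics/c14.png

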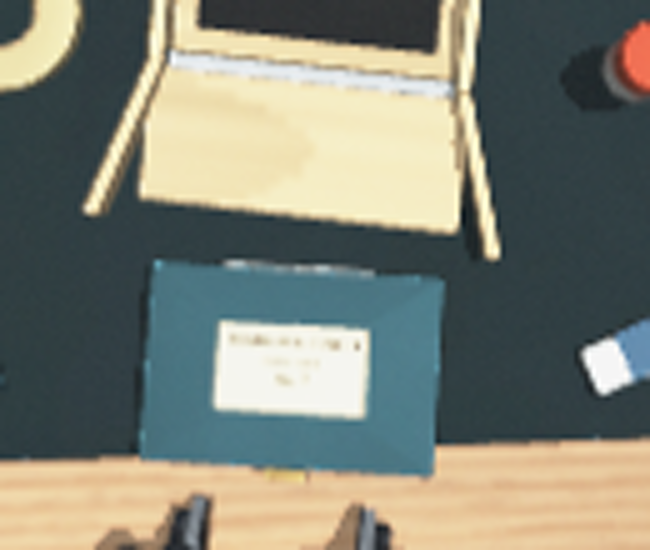

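Side view: the lid looks shut, with its rim flush at crop (330,318). Remeasure the closed tin from its lid corners at z=42, along with the lip and ramp.

```bash
cat >> h.py <<'E'
def measure(t,crp,off,k,z=42,x0=-38,x1=40,zc=None):
    P=plane(t,np.array(crp)/k+off,z)[:,:2] # nl,nr,fr,fl
    n=(P[0]+P[1])/2;f=(P[2]+P[3])/2;d=f-n;l=(P[0]+P[3]-P[1]-P[2])/2
    print('len',np.linalg.norm(d).round(1),'wid',np.linalg.norm(l).round(1),'yaw',np.degrees(np.arctan2(d[1],d[0])).round(2),np.degrees(np.arctan2(-l[0],l[1])).round(2),'mid',((n+f)/2).round(1),'near',n.round(1))
L=np.array([628.,-36.5]);YO=-6.5
def org(p,yo=YO):
    a=np.radians(yo);d=np.array(p)[:2]-L;return np.round([d[0]*np.cos(a)+d[1]*np.sin(a),-d[0]*np.sin(a)+d[1]*np.cos(a)],1)
E
python3 - <<'E'
from h import *
t=snapshot("top")
measure(t,[(141,458),(434,475),(442,280),(154,262)],[170,180],5)
# lip & ramp toe
P=plane(t,np.array([(172,58),(452,92)])/5+[170,180],16);print('lip',P.round(1).tolist(),P.mean(0).round(1))
d=P[1]-P[0];print(np.linalg.norm(d),'yaw',np.degrees(np.arctan2(d[0],-d[1])))
P=plane(t,np.array([(139,198),(457,234)])/5+[170,180],0);print('toe',P.round(1).tolist(),P.mean(0).round(1));d=P[1]-P[0];print('yaw',np.degrees(np.arctan2(d[0],-d[1])))
P=plane(t,np.array([(92,211),(495,258)])/5+[170,180],32);print('flare ends',P.round(1).tolist(),P.mean(0));d=P[1]-P[0];print(np.linalg.norm(d),'yaw',np.degrees(np.arctan2(d[0],-d[1])))
print(org([511,-30]), org([627,-36]))
s=snapshot("side")
print('tin/lip check in side', [plane(s,np.array([q])/4.2+[120,140],z).round(1).tolist() for q,z in [((261,378),0),((395,378),0),((258,318),32),((398,316),32),((548,230),16),((544,333),16)]])
E
```

```text
len 76.7 wid 115.1 yaw -2.83 -3.37 mid [511.  -30.9] near [472.7 -29. ]
lip [[635.5, 20.8, 16.0], [621.6, -94.3, 16.0]] [628.6 -36.8  16. ]
115.95897678919877 yaw -6.910330513451399
toe [[578.1, 35.8, 0.0], [563.3, -96.6, 0.0]] [570.7 -30.4   0. ]
yaw -6.399444001670235
flare ends [[572.9, 50.6, 32.0], [554.2, -111.3, 32.0]] [563.53130993 -30.34693836  32.        ]
163.02581978811577 yaw -6.58615737523453
[-117.    -6.8] [-1.1  0.4]
tin/lip check in side [[[471.9, -80.9, -0.0]], [[543.8, -86.1, 0.0]], [[472.5, -69.3, 32.0]], [[546.9, -73.0, 32.0]], [[635.9, 19.8, 16.0]], [[625.1, -73.6, 16.0]]]
```

send_rows --offset '[[0.25,-0.1,0.05],[0.22,-0.05,0.1],[0.08,0,0.19],[0.08,0,0.19],[0.04,0,0.09]]' --dr '[[0,0,0],[0,0,0],[0,0,0],[0,0,0],[0,0,0]]' --grip '[70,70,70,70,70]'

```text
time: 10.22
tool_pos: [460.0, -28.1, 11.7]
tcp_rot: [0.1, 67.7, -3.9]
ft_force: [-0.7, -0.2, 0.7]
finger_gap: 59.6
```

Run:
```python
from h import *
state()
s=snapshot("side");crop(s,140,160,110,80,7,"pics/c15.png")
```

```text
{'time': 10.22, 'joint_pos': [-12.46, -23.23, 140.47, 4.97, 40.77, -101.61], 'tool_pos': [460.03, -28.05, 11.73], 'tcp_rot': [0.08, 67.68, -3.89], 'ft_force': [-0.68, -0.25, 0.67], 'wrist_torque': [0.04, 0.2, -0.0], 'finger_gap': 59.62}
```

View pics/c15.png

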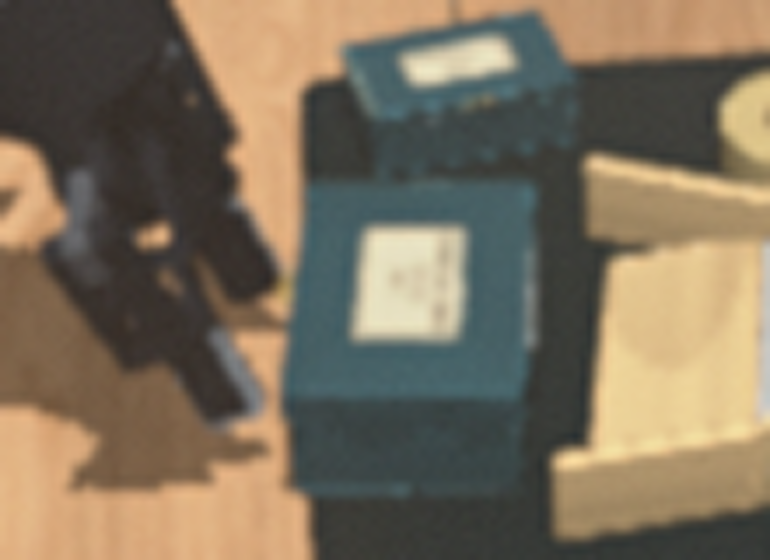

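The right fingertip at crop (262,410) is a few mm short of the near face at (290,420), and low on it. Keep easing forward.

send_rows --offset '[[0.08,0,0.19],[0.08,0,0.19],[0.08,0,0.19],[0.08,0,0.19],[0.08,0,0.19]]' --dr '[[0,0,0],[0,0,0],[0,0,0],[0,0,0],[0,0,0]]' --grip '[70,70,70,70,70]'

```text
time: 10.9
tool_pos: [469.9, -28.6, 11.3]
tcp_rot: [0.1, 67.7, -3.9]
ft_force: [-3.1, 0.9, 1.9]
finger_gap: 59.7
```

Run:
```python
from h import *
state()
s=snapshot("side");crop(s,140,160,110,80,7,"pics/c16.png")
```

```text
{'time': 10.9, 'joint_pos': [-12.18, -20.81, 138.81, 4.89, 40.05, -101.35], 'tool_pos': [469.85, -28.62, 11.28], 'tcp_rot': [0.1, 67.74, -3.87], 'ft_force': [-3.1, 0.93, 1.91], 'wrist_torque': [0.07, 0.47, 0.1], 'finger_gap': 59.75}
```

View pics/c16.png

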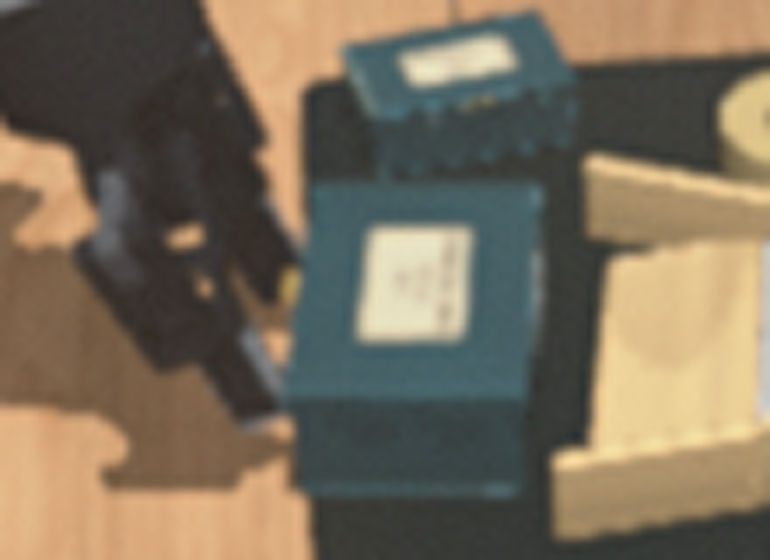

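send_rows --offset '[[0.11,0.025,0.28],[0.12,0.025,0.28],[0.12,0.025,0.28],[0.12,0.03,0.27],[0.12,0.03,0.27]]' --dr '[[0.14,-0.7,-0.06],[0.14,-0.7,-0.06],[0.14,-0.7,-0.06],[0.14,-0.7,-0.06],[0.14,-0.7,-0.06]]' --grip '[70,70,70,70,70]'

```text
time: 11.58
tool_pos: [485.3, -28.5, 11.7]
tcp_rot: [0.1, 64.1, -4.7]
ft_force: [-1.8, 0.5, -1.3]
finger_gap: 60.0
```

Run:
```python
from h import *
state()
t=snapshot("top");crop(t,170,170,130,110,5,"pics/c17.png")
```

```text
{'time': 11.58, 'joint_pos': [-11.74, -20.64, 139.82, 5.35, 35.25, -100.66], 'tool_pos': [485.29, -28.51, 11.66], 'tcp_rot': [0.1, 64.14, -4.65], 'ft_force': [-1.75, 0.53, -1.27], 'wrist_torque': [0.02, 0.47, -0.03], 'finger_gap': 59.97}
```

View pics/c17.png

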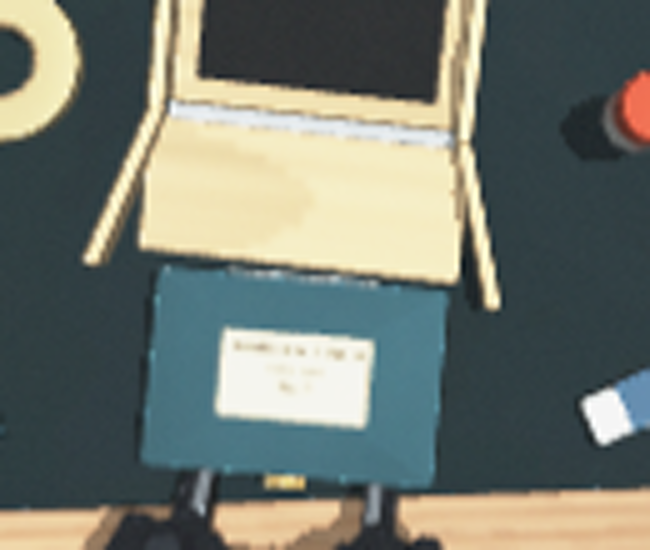

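send_rows --offset '[[0.13,0.03,0.27],[0.13,0.03,0.27],[0.14,0.03,0.27],[0.14,0.03,0.265],[0.14,0.03,0.265]]' --dr '[[0.14,-0.7,-0.06],[0.14,-0.7,-0.06],[0.14,-0.7,-0.06],[0.14,-0.7,-0.06],[0.14,-0.7,-0.06]]' --grip '[70,70,70,70,70]'

```text
time: 12.25
tool_pos: [500.4, -28.3, 11.7]
tcp_rot: [0.2, 60.6, -5.3]
ft_force: [-2.2, -0.3, -1.5]
finger_gap: 60.1
```

send_rows --offset '[[0.15,0.03,0.26],[0.15,0.03,0.26],[0.15,0.03,0.26],[0.16,0.03,0.255],[0.16,0.03,0.255]]' --dr '[[0.14,-0.7,-0.06],[0.14,-0.7,-0.06],[0.14,-0.7,-0.06],[0.14,-0.7,-0.06],[0.14,-0.7,-0.06]]' --grip '[70,70,70,70,70]'

```text
time: 12.88
tool_pos: [515.5, -28.4, 11.7]
tcp_rot: [0.4, 57.1, -5.9]
ft_force: [-1.2, 0.2, -1.0]
finger_gap: 59.8
```

Run:
```python
from h import *
state()
t=snapshot("top");crop(t,170,150,130,110,5,"pics/c18.png")
s=snapshot("side");crop(s,150,150,130,90,6,"pics/c19.png")
```

```text
{'time': 12.88, 'joint_pos': [-10.66, -18.8, 141.31, 6.11, 24.85, -99.14], 'tool_pos': [515.52, -28.37, 11.72], 'tcp_rot': [0.38, 57.14, -5.94], 'ft_force': [-1.22, 0.22, -1.03], 'wrist_torque': [0.08, 0.63, 0.01], 'finger_gap': 59.8}
```

View pics/c18.png

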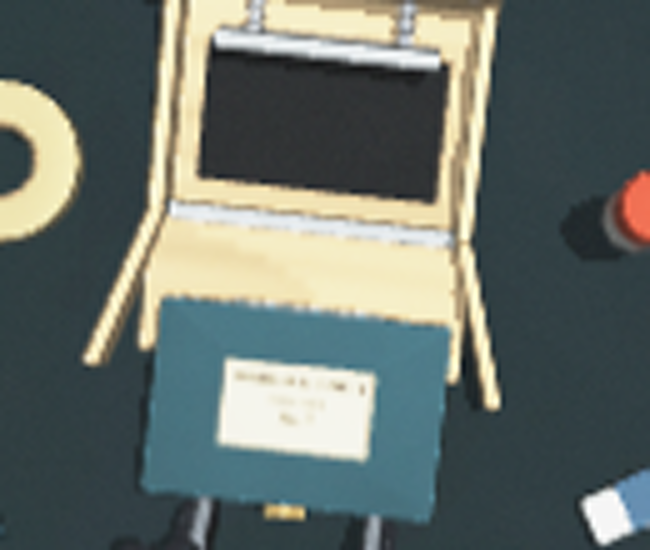

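View pics/c19.png

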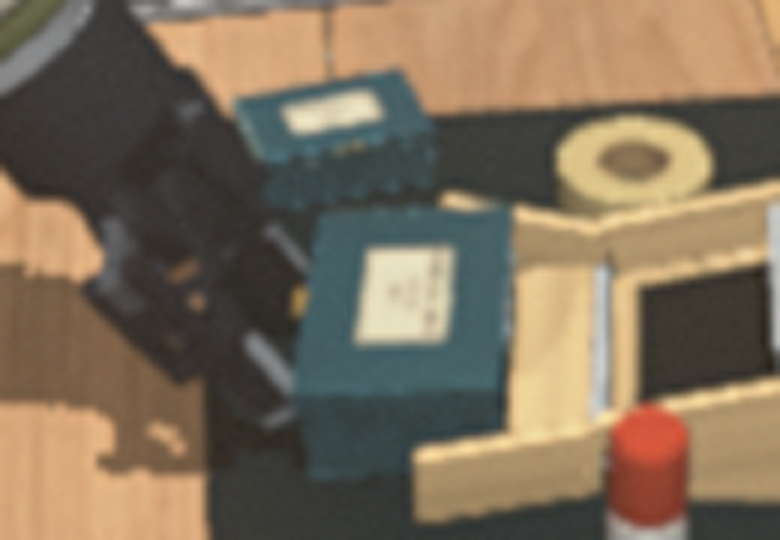

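send_rows --offset '[[0.16,0.045,0.25],[0.16,0.045,0.25],[0.16,0.045,0.25],[0.16,0.045,0.25],[0.16,0.045,0.25]]' --dr '[[0.11,0,-0.08],[0.11,0,-0.08],[0.11,0,-0.08],[0.11,0,-0.08],[0.11,0,-0.08]]' --grip '[70,70,70,70,70]'

```text
time: 13.6
tool_pos: [530.6, -27.8, 11.9]
tcp_rot: [0.3, 57.2, -6.7]
ft_force: [-2.2, -0.8, -0.9]
finger_gap: 60.0
```

send_rows --offset '[[0.16,0.045,0.25],[0.16,0.045,0.25],[0.16,0.045,0.25],[0.16,0.045,0.25],[0.16,0.045,0.25]]' --dr '[[0,0,0],[0,0,0],[0,0,0],[0,0,0],[0,0,0]]' --grip '[70,70,70,70,70]'

```text
time: 14.22
tool_pos: [545.5, -27.4, 11.8]
tcp_rot: [0.3, 57.2, -6.7]
ft_force: [-1.6, 0.1, -1.5]
finger_gap: 59.5
```

Run:
```python
from h import *
state()
c,_=cur();print(org(c,-6.6))
t=snapshot("top");crop(t,170,130,130,110,5,"pics/c20.png")
s=snapshot("side");crop(s,150,150,130,90,6,"pics/c21.png")
```

```text
{'time': 14.22, 'joint_pos': [-9.16, -12.39, 136.34, 3.41, 23.31, -94.92], 'tool_pos': [545.48, -27.37, 11.79], 'tcp_rot': [0.31, 57.2, -6.67], 'ft_force': [-1.6, 0.13, -1.5], 'wrist_torque': [0.08, 0.59, -0.03], 'finger_gap': 59.53}
[-83.   -0.4]
```

View pics/c20.png

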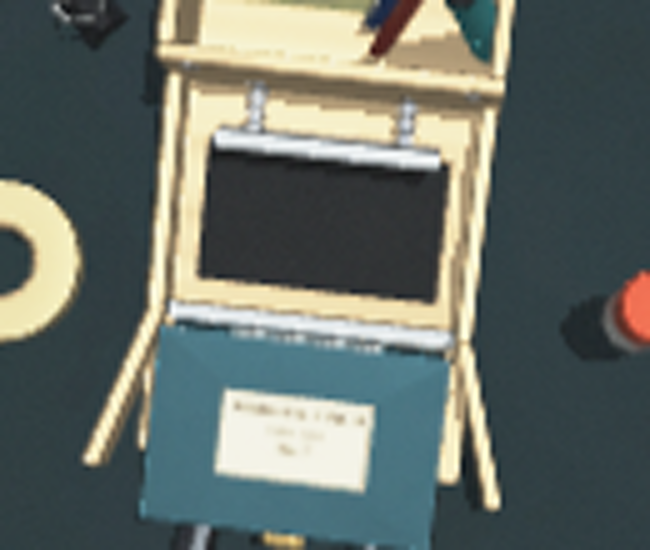

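View pics/c21.png

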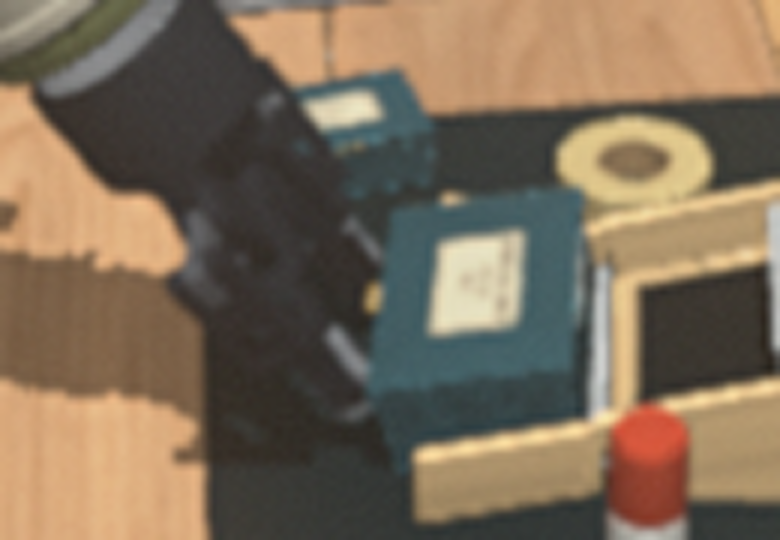

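send_rows --offset '[[0.16,0,0.25],[0.16,0,0.25],[0.16,0,0.25],[0.16,0,0.25],[0.16,0,0.25]]' --dr '[[0,0,0],[0,0,0],[0,0,0],[0,0,0],[0,0,0]]' --grip '[70,70,70,70,70]'

```text
time: 14.95
tool_pos: [560.2, -29.2, 11.8]
tcp_rot: [0.3, 57.2, -6.7]
ft_force: [-1.7, 0.4, -0.9]
finger_gap: 59.6
```

Run:
```python
from h import *
state()
c,_=cur();print(org(c,-6.6))
t=snapshot("top");crop(t,170,130,130,110,5,"pics/c22.png")
s=snapshot("side");crop(s,150,150,130,90,6,"pics/c23.png")
```

```text
{'time': 14.95, 'joint_pos': [-9.07, -9.57, 133.98, 3.35, 22.84, -94.81], 'tool_pos': [560.22, -29.17, 11.83], 'tcp_rot': [0.31, 57.2, -6.67], 'ft_force': [-1.68, 0.44, -0.88], 'wrist_torque': [0.04, 0.62, -0.04], 'finger_gap': 59.63}
[-68.2  -0.5]
```

View pics/c22.png

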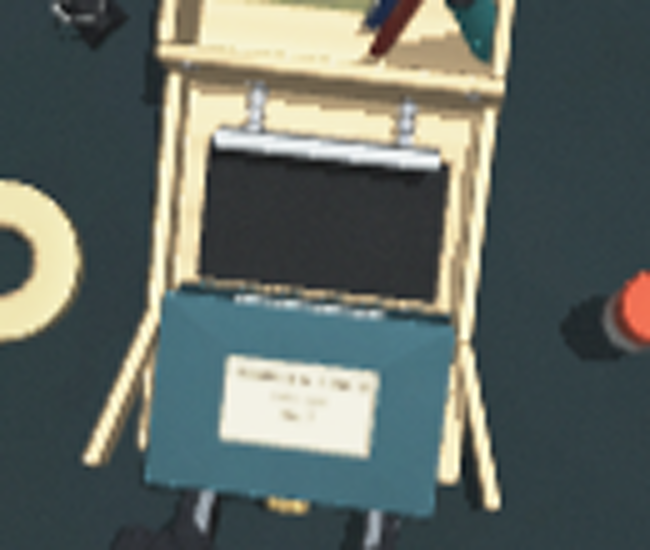

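View pics/c23.png

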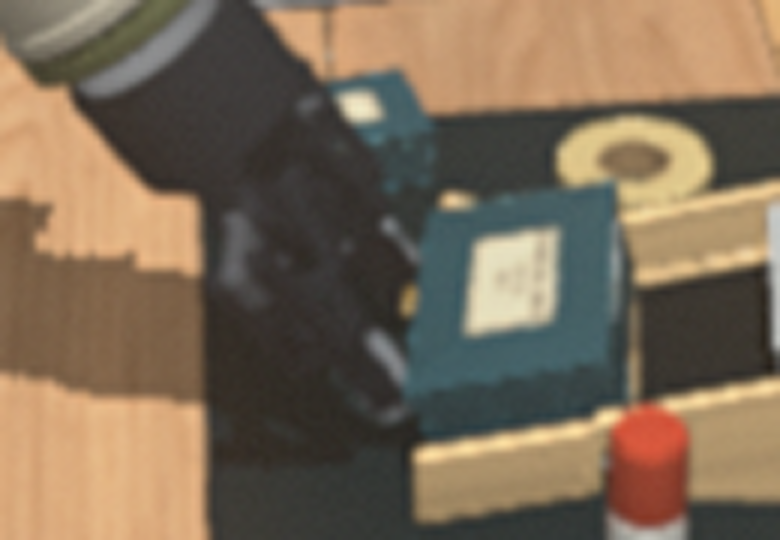

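send_rows --offset '[[0.1,0,0.28],[0.09,0,0.285],[0.09,0,0.285],[0.09,0,0.285],[0.09,0,0.285]]' --dr '[[0,0,0],[0,0,0],[0,0,0],[0,0,0],[0,0,0]]' --grip '[70,70,70,70,70]'

```text
time: 15.68
tool_pos: [574.7, -30.9, 15.9]
tcp_rot: [0.3, 57.2, -6.7]
ft_force: [-2.0, -0.4, -0.4]
finger_gap: 59.6
```

Run:
```python
from h import *
state()
c,_=cur();print(org(c,-6.6))
t=snapshot("top");crop(t,170,120,130,110,5,"pics/c24.png")
s=snapshot("side");crop(s,160,150,130,90,6,"pics/c25.png")
```

```text
{'time': 15.68, 'joint_pos': [-8.99, -7.56, 131.7, 3.21, 23.1, -94.59], 'tool_pos': [574.66, -30.94, 15.86], 'tcp_rot': [0.31, 57.19, -6.66], 'ft_force': [-1.97, -0.38, -0.37], 'wrist_torque': [0.08, 0.61, -0.03], 'finger_gap': 59.57}
[-53.6  -0.6]
```

View pics/c24.png

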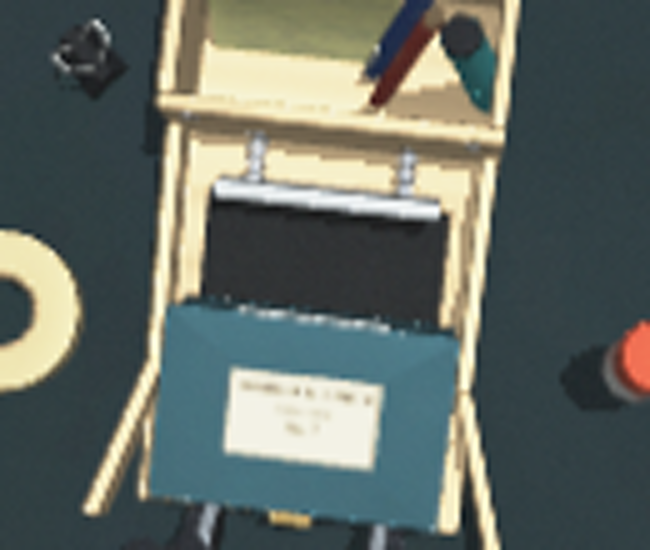

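View pics/c25.png

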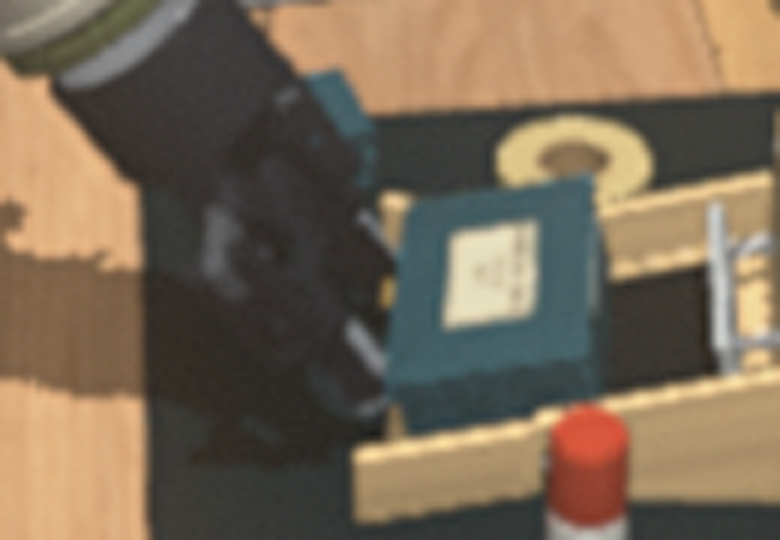

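send_rows --offset '[[0.09,0,0.285],[0.09,0,0.285],[0.09,0,0.285],[0.09,0,0.285],[0.09,0,0.285]]' --dr '[[0,0,0],[0,0,0],[0,0,0],[0,0,0],[0,0,0]]' --grip '[70,70,70,70,70]'

```text
time: 16.4
tool_pos: [589.0, -32.7, 19.9]
tcp_rot: [0.3, 57.2, -6.7]
ft_force: [-3.5, 0.7, 0.9]
finger_gap: 59.9
```

send_rows --offset '[[0.09,0,0.285],[0.09,0,0.285],[0.09,0,0.285],[0.09,0,0.285],[0.06,0,0.19]]' --dr '[[0,0,0],[0,0,0],[0,0,0],[0,0,0],[0,0,0]]' --grip '[70,70,70,70,70]'

```text
time: 17.02
tool_pos: [602.2, -34.3, 23.4]
tcp_rot: [0.3, 57.2, -6.7]
ft_force: [-1.9, 0.6, -1.0]
finger_gap: 60.0
```

Run:
```python
from h import *
state()
c,_=cur();print(org(c,-6.6))
t=snapshot("top");crop(t,180,110,100,100,6,"pics/c26.png")
s=snapshot("side");crop(s,190,140,130,90,6,"pics/c27.png")
```

```text
{'time': 17.02, 'joint_pos': [-8.85, -3.88, 127.33, 2.93, 23.8, -94.21], 'tool_pos': [602.24, -34.32, 23.37], 'tcp_rot': [0.31, 57.19, -6.67], 'ft_force': [-1.85, 0.6, -1.03], 'wrist_torque': [0.07, 0.58, -0.02], 'finger_gap': 59.95}
[-25.8  -0.8]
```

View pics/c26.png

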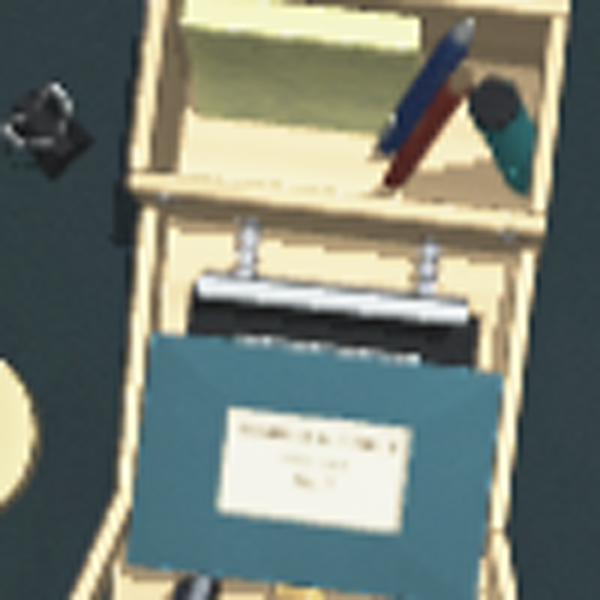

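View pics/c27.png

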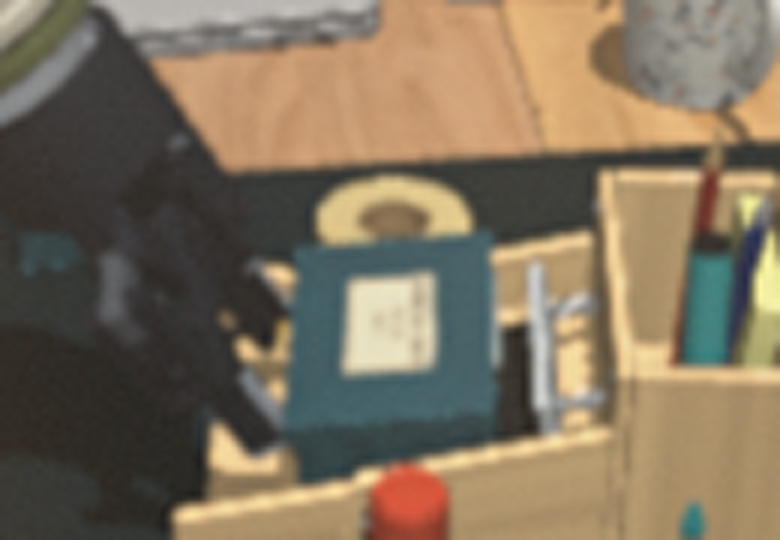

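send_rows --offset '[[0.06,0,0.19],[0.06,0,0.19],[0.06,0,0.19],[0.06,0,0.19],[0.03,0,0.095]]' --dr '[[0,0,0],[0,0,0],[0,0,0],[0,0,0],[0,0,0]]' --grip '[70,70,70,70,70]'

```text
time: 17.75
tool_pos: [610.8, -35.4, 25.8]
tcp_rot: [0.3, 57.2, -6.7]
ft_force: [-1.0, 0.2, -1.1]
finger_gap: 59.7
```

Run:
```python
from h import *
state()
c,_=cur();print(org(c,-6.6))
t=snapshot("top");crop(t,180,110,100,100,6,"pics/c28.png")
s=snapshot("side");crop(s,190,140,130,90,6,"pics/c29.png")
```

```text
{'time': 17.75, 'joint_pos': [-8.81, -2.8, 125.97, 2.85, 24.06, -94.1], 'tool_pos': [610.82, -35.37, 25.79], 'tcp_rot': [0.31, 57.19, -6.67], 'ft_force': [-1.02, 0.22, -1.12], 'wrist_torque': [0.07, 0.63, -0.01], 'finger_gap': 59.71}
[-17.2  -0.9]
```

View pics/c28.png

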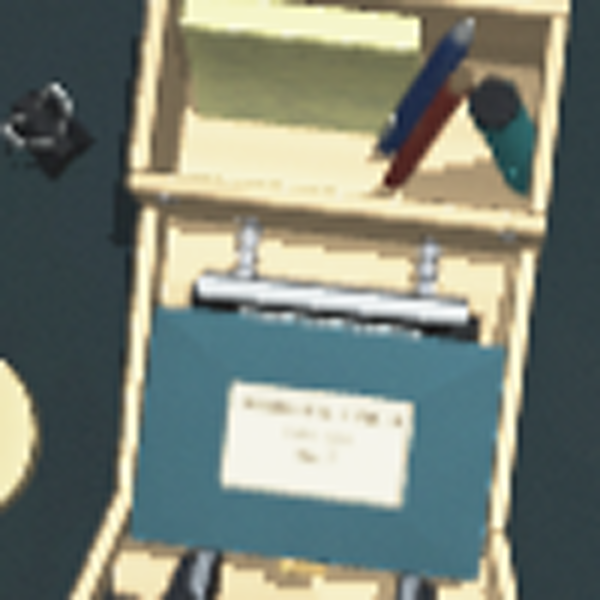

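View pics/c29.png

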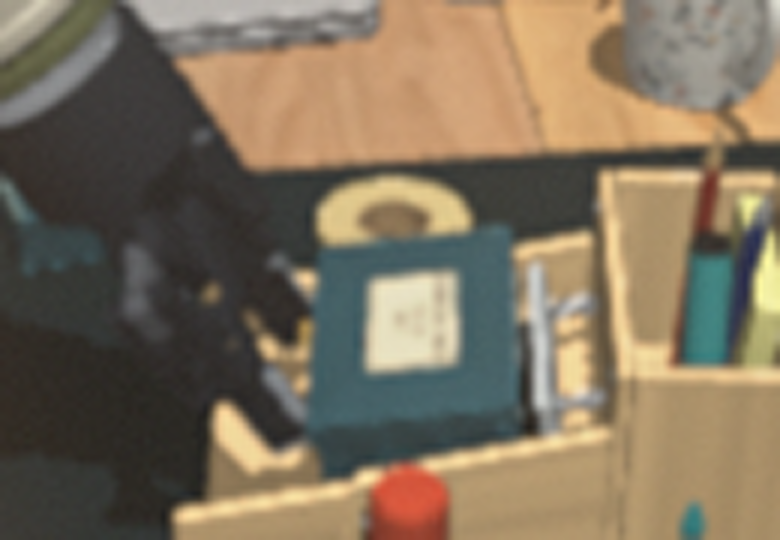

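send_rows --offset '[[0.045,0,0.09],[0.045,0,0.09],[0.045,0,0.09],[0.045,0,0.09],[0.045,0,0.09]]' --dr '[[0,0,0],[0,0,0],[0,0,0],[0,0,0],[0,0,0]]' --grip '[70,70,70,70,70]'

```text
time: 18.48
tool_pos: [615.8, -35.9, 26.5]
tcp_rot: [0.3, 57.2, -6.7]
ft_force: [-2.9, 0.0, 2.3]
finger_gap: 59.3
```

Run:
```python
from h import *
state()
c,_=cur();print(org(c,-6.6))
t=snapshot("top");crop(t,180,110,100,100,6,"pics/c30.png")
```

```text
{'time': 18.48, 'joint_pos': [-8.78, -2.08, 125.19, 2.81, 24.1, -94.05], 'tool_pos': [615.84, -35.93, 26.46], 'tcp_rot': [0.3, 57.17, -6.66], 'ft_force': [-2.94, 0.02, 2.27], 'wrist_torque': [0.02, 0.49, 0.03], 'finger_gap': 59.32}
[-12.1  -0.8]
```

View pics/c30.png

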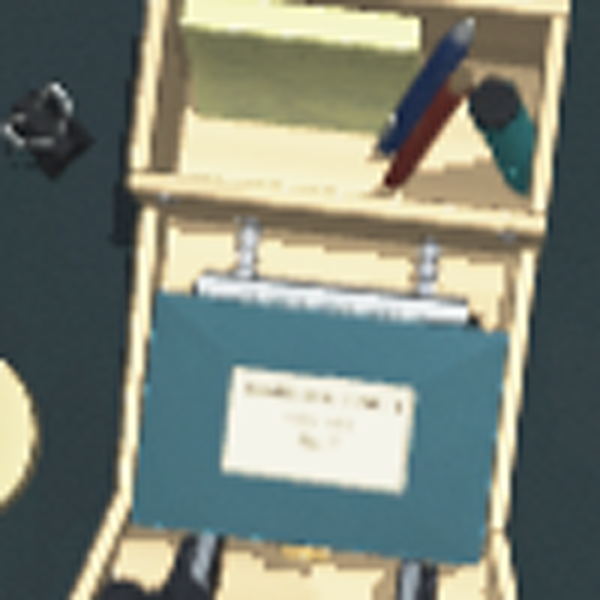

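send_rows --offset '[[0.045,0,0.09],[0.045,0,0.09],[0,0,0]]' --dr '[[0,0,0],[0,0,0],[0,0,0]]' --grip '[70,70,70]'

```text
time: 18.9
tool_pos: [617.1, -36.1, 26.1]
tcp_rot: [0.3, 57.3, -6.7]
ft_force: [-6.2, 1.3, 2.1]
finger_gap: 59.6
```

send_rows --offset '[[0.045,0,0.09],[0.045,0,0.09],[0,0,0]]' --dr '[[0,0,0],[0,0,0],[0,0,0]]' --grip '[70,70,70]'

```text
time: 19.27
tool_pos: [618.4, -36.2, 25.6]
tcp_rot: [0.3, 57.4, -6.7]
ft_force: [-9.2, 0.7, 3.8]
finger_gap: 59.9
```

Run:
```python
from h import *
state()
c,_=cur();print(org(c,-6.6))
t=snapshot("top");crop(t,180,110,100,100,6,"pics/c31.png")
s=snapshot("side");crop(s,190,140,130,90,6,"pics/c32.png")
```

```text
{'time': 19.27, 'joint_pos': [-8.77, -1.48, 124.65, 2.78, 24.22, -94.01], 'tool_pos': [618.36, -36.24, 25.57], 'tcp_rot': [0.3, 57.35, -6.66], 'ft_force': [-9.18, 0.72, 3.79], 'wrist_torque': [0.11, 1.12, 0.11], 'finger_gap': 59.93}
[-9.6 -0.9]
```

View pics/c31.png

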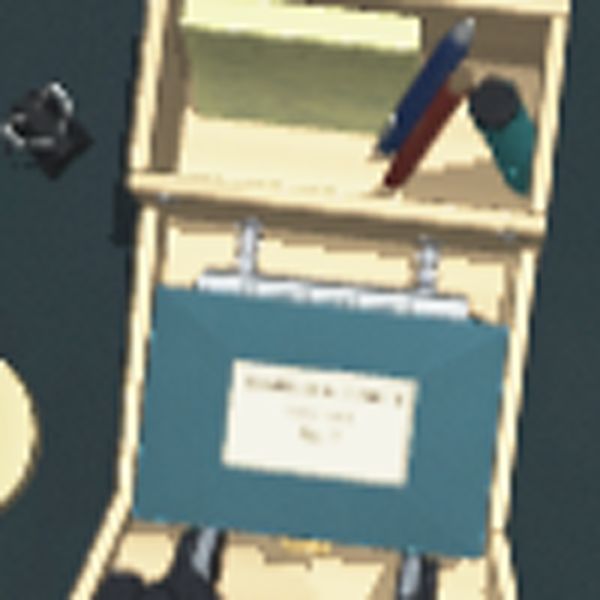

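View pics/c32.png

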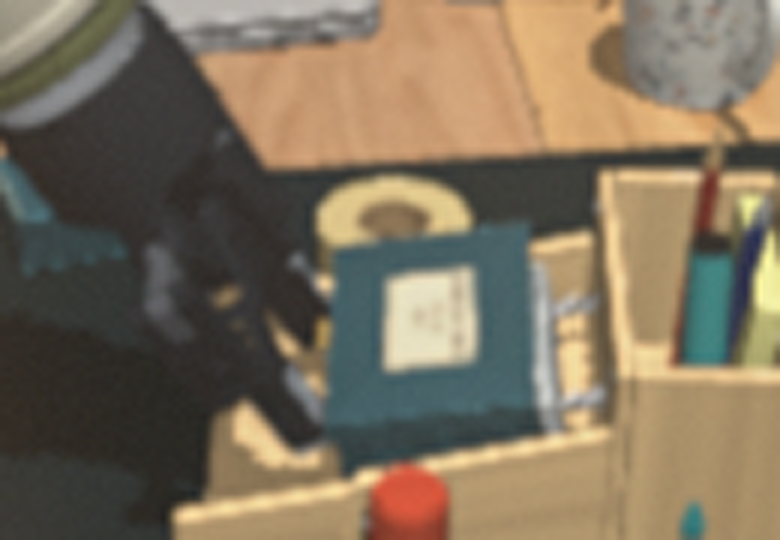

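send_rows --offset '[[0.035,0,0.095],[0.035,0,0.095],[0,0,0]]' --dr '[[0,0,0],[0,0,0],[0,0,0]]' --grip '[70,70,70]'

```text
time: 19.75
tool_pos: [620.0, -36.5, 25.8]
tcp_rot: [0.3, 57.4, -6.7]
ft_force: [-10.7, 1.1, 4.1]
finger_gap: 59.9
```

send_rows --offset '[[0.035,0,0.095],[0,0,0]]' --dr '[[0,0,0],[0,0,0]]' --grip '[70,70]'

```text
time: 20.0
tool_pos: [620.8, -36.5, 25.8]
tcp_rot: [0.3, 57.4, -6.7]
ft_force: [-11.3, 0.2, 3.3]
finger_gap: 59.8
```

Run:
```python
from h import *
state()
c,_=cur();print(org(c,-6.6))
t=snapshot("top");crop(t,180,110,100,100,6,"pics/c33.png")
s=snapshot("side");crop(s,190,140,130,90,6,"pics/c34.png")
```

```text
{'time': 20.0, 'joint_pos': [-8.75, -1.09, 124.22, 2.75, 24.33, -93.98], 'tool_pos': [620.8, -36.5, 25.78], 'tcp_rot': [0.3, 57.41, -6.65], 'ft_force': [-11.34, 0.17, 3.34], 'wrist_torque': [0.04, 1.36, 0.15], 'finger_gap': 59.84}
[-7.1 -0.8]
```

View pics/c34.png

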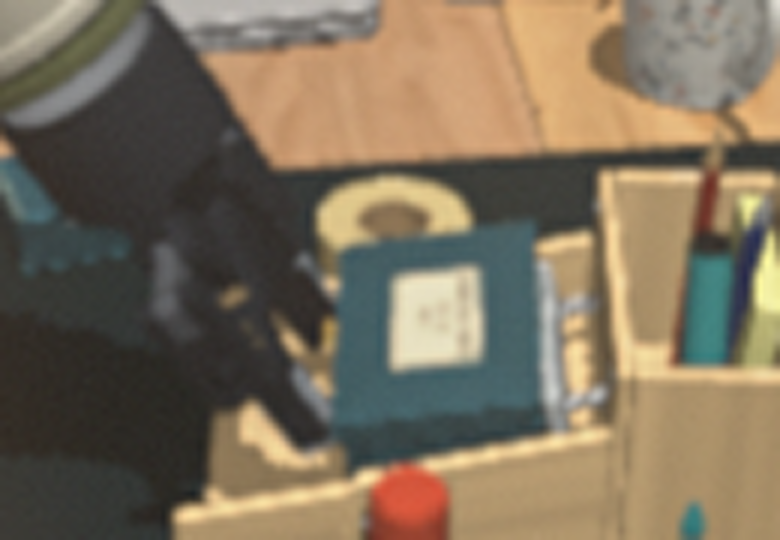

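send_rows --offset '[[0.04,0,0.09],[0,0,0]]' --dr '[[0,0,0],[0,0,0]]' --grip '[70,70]'

```text
time: 20.35
tool_pos: [621.6, -36.6, 25.8]
tcp_rot: [0.3, 57.4, -6.6]
ft_force: [-11.5, 2.1, 4.6]
finger_gap: 60.1
```

send_rows --offset '[[0.04,0,0.09],[0,0,0]]' --dr '[[0,0,0],[0,0,0]]' --grip '[70,70]'

```text
time: 20.6
tool_pos: [622.4, -36.7, 25.8]
tcp_rot: [0.3, 57.4, -6.6]
ft_force: [-12.1, 0.7, 4.6]
finger_gap: 60.0
```

Run:
```python
from h import *
state()
c,_=cur();print(org(c,-6.6))
t=snapshot("top");crop(t,180,110,100,100,6,"pics/c35.png")
s=snapshot("side");crop(s,190,140,130,90,6,"pics/c36.png")
```

```text
{'time': 20.6, 'joint_pos': [-8.74, -0.82, 123.93, 2.73, 24.38, -93.96], 'tool_pos': [622.44, -36.67, 25.82], 'tcp_rot': [0.3, 57.45, -6.65], 'ft_force': [-12.12, 0.73, 4.58], 'wrist_torque': [0.17, 1.46, 0.2], 'finger_gap': 59.96}
[-5.5 -0.8]
```

View pics/c35.png

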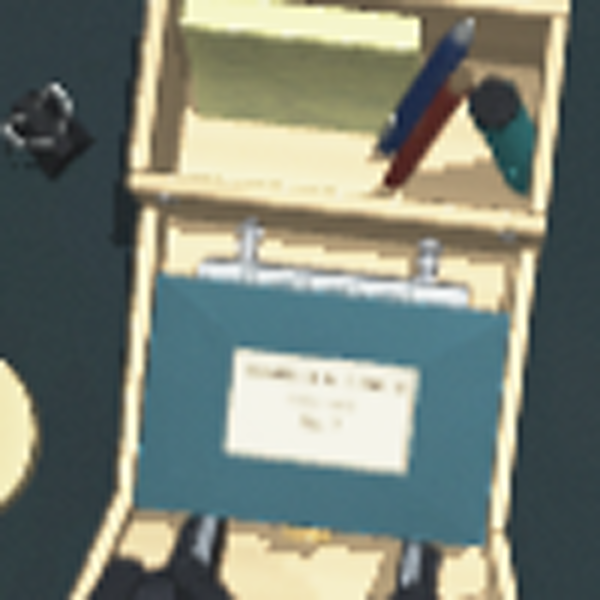

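View pics/c36.png

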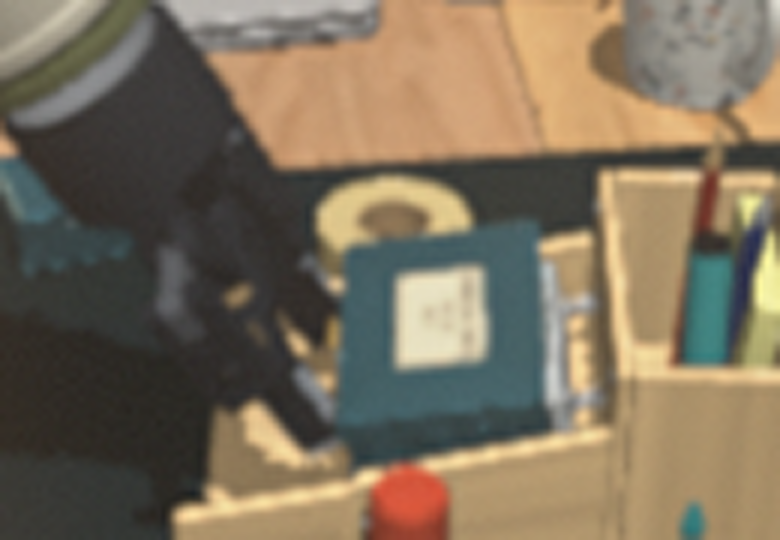

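send_rows --offset '[[0.04,0,0.09],[0,0,0]]' --dr '[[0,0,0],[0,0,0]]' --grip '[70,70]'

```text
time: 20.95
tool_pos: [623.3, -36.7, 25.9]
tcp_rot: [0.3, 57.5, -6.6]
ft_force: [-12.0, 1.3, 3.8]
finger_gap: 59.9
```

Run:
```python
from h import *
state()
c,_=cur();print(org(c,-6.6))
t=snapshot("top");cv2.imwrite("pics/t36.png",t["pixels"][:,:,::-1])
# plate rear/upper edge: compare brightness profiles along columns with c28 not stored raw; use crops
a=cv2.imread("pics/c28.png");b=cv2.resize(t["pixels"][110:210,180:280,::-1],None,fx=6,fy=6,interpolation=cv2.INTER_CUBIC)
for x in (215,300,340,380,455):
    ga=a[250:340,x-6:x+6].mean((1,2));gb=b[250:340,x-6:x+6].mean((1,2))
    # rising edge (beige->bright/dark) : print position of min gradient pattern
    print(x,np.argmax(np.diff(ga)[:60])+250,np.argmax(np.diff(gb)[:60])+250, np.round(ga[::6]).astype(int).tolist(),np.round(gb[::6]).astype(int).tolist())
s=snapshot("side");crop(s,190,140,130,90,6,"pics/c38.png");cv2.imwrite("pics/c37.png",b)
```

```text
{'time': 20.95, 'joint_pos': [-8.74, -0.69, 123.78, 2.73, 24.41, -93.95], 'tool_pos': [623.29, -36.73, 25.87], 'tcp_rot': [0.3, 57.46, -6.64], 'ft_force': [-12.05, 1.25, 3.84], 'wrist_torque': [0.2, 1.54, 0.17], 'finger_gap': 59.87}
[-4.7 -0.8]
215 276 261 [230, 230, 226, 197, 165, 221, 237, 215, 110, 25, 62, 109, 114, 111, 111] [207, 166, 203, 232, 186, 124, 110, 113, 112, 112, 112, 110, 108, 107, 106]
300 288 269 [227, 230, 229, 231, 222, 170, 153, 243, 228, 154, 83, 124, 136, 118, 113] [229, 226, 176, 150, 239, 203, 140, 115, 113, 113, 113, 112, 111, 111, 111]
340 293 275 [170, 227, 230, 229, 230, 212, 164, 179, 244, 223, 120, 65, 182, 148, 115] [171, 228, 222, 171, 167, 243, 213, 148, 115, 114, 114, 113, 112, 113, 112]
380 294 255 [158, 186, 227, 230, 229, 222, 187, 157, 218, 241, 215, 105, 58, 199, 148] [158, 186, 227, 206, 165, 194, 216, 192, 137, 112, 113, 114, 114, 114, 113]
455 305 288 [124, 165, 227, 229, 228, 229, 227, 205, 153, 166, 249, 227, 135, 50, 52] [124, 166, 226, 231, 220, 162, 152, 250, 228, 159, 113, 117, 117, 116, 116]
```

View pics/c38.png

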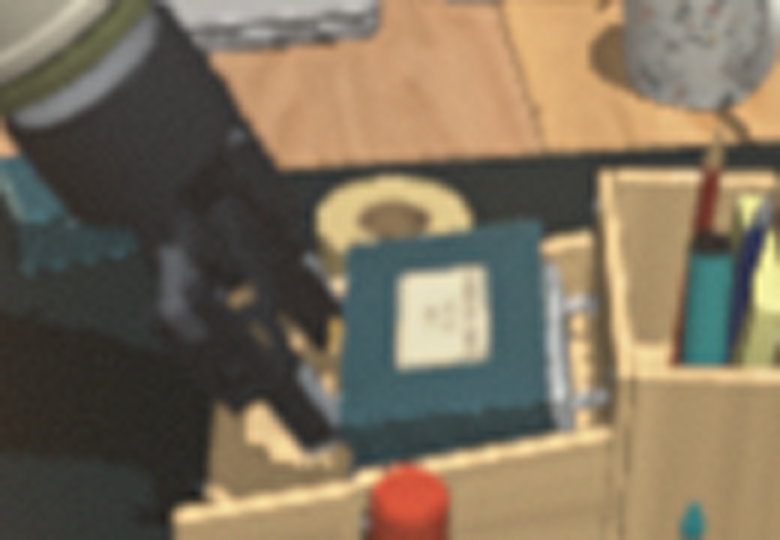

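Plate shift between the two images is about 17.5 crop px, or ~5.6 mm of bumper travel. Roughly 1 mm more is needed, so I'll take small steps.

send_rows --offset '[[0.04,0,0.09],[0,0,0]]' --dr '[[0,0,0],[0,0,0]]' --grip '[70,70]'

```text
time: 21.3
tool_pos: [623.9, -36.9, 25.4]
tcp_rot: [0.3, 57.5, -6.7]
ft_force: [-5.6, -0.1, -3.7]
finger_gap: 59.7
```

```bash
cat >> h.py <<'E'
def bump():
    t=snapshot("top");a=cv2.imread("pics/c28.png");b=cv2.resize(t["pixels"][110:210,180:280,::-1],None,fx=6,fy=6,interpolation=cv2.INTER_CUBIC)
    o=[]
    for x in (215,300,340,455):
        e=[]
        for m in(a,b):
            g=m[245:340,x-6:x+6].mean((1,2));i=np.argmax(g[20:]<0) ;k=np.argmax(np.diff(g)[:65]);e.append(k)
        o.append((e[0]-e[1])/3.15/np.cos(np.radians(15)))
    print('bumper mm',np.round(o,1));return b
E
python3 - <<'E'
from h import *
state()
c,_=cur();print(org(c,-6.6))
cv2.imwrite("pics/c39.png",bump())
s=snapshot("side");crop(s,190,140,130,90,6,"pics/c40.png")
E
```

```text
{'time': 21.3, 'joint_pos': [-8.74, -0.51, 123.65, 2.71, 24.41, -93.94], 'tool_pos': [623.95, -36.87, 25.42], 'tcp_rot': [0.29, 57.5, -6.65], 'ft_force': [-5.55, -0.14, -3.69], 'wrist_torque': [-0.03, 1.43, 0.08], 'finger_gap': 59.68}
[-4.  -0.8]
bumper mm [ 5.9  6.2 13.8 16.4]
```

View pics/c40.png

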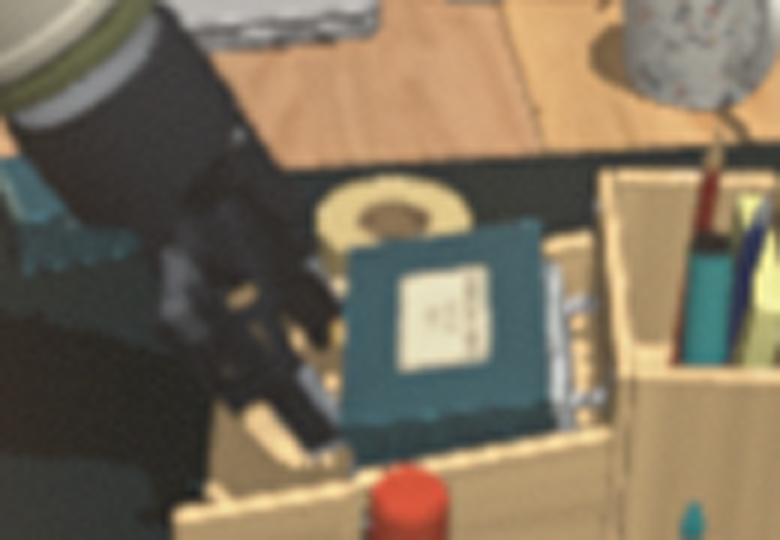

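Force on the tool has flipped to fz = -3.7 N with fx falling to -5.6 N. The near edge has passed the lip and is hanging on finger friction. Ease it straight down.

send_rows --offset '[[0.085,0,-0.055],[0.085,0,-0.055],[0.085,0,-0.055],[0,0,0]]' --dr '[[0,0,0],[0,0,0],[0,0,0],[0,0,0]]' --grip '[70,70,70,70]'

```text
time: 21.9
tool_pos: [623.9, -36.9, 22.3]
tcp_rot: [0.3, 57.5, -6.7]
ft_force: [-5.8, 0.9, -3.1]
finger_gap: 60.2
```

Run:
```python
from h import *
state()
c,_=cur();print(org(c,-6.6))
cv2.imwrite("pics/c41.png",bump())
s=snapshot("side");crop(s,190,140,130,90,6,"pics/c42.png")
```

```text
{'time': 21.9, 'joint_pos': [-8.74, -0.11, 123.66, 2.75, 23.99, -93.99], 'tool_pos': [623.94, -36.93, 22.29], 'tcp_rot': [0.28, 57.5, -6.66], 'ft_force': [-5.84, 0.95, -3.05], 'wrist_torque': [-0.08, 1.42, 0.12], 'finger_gap': 60.17}
[-4.  -0.9]
bumper mm [4.3 6.2 5.9 5.6]
```

View pics/c42.png

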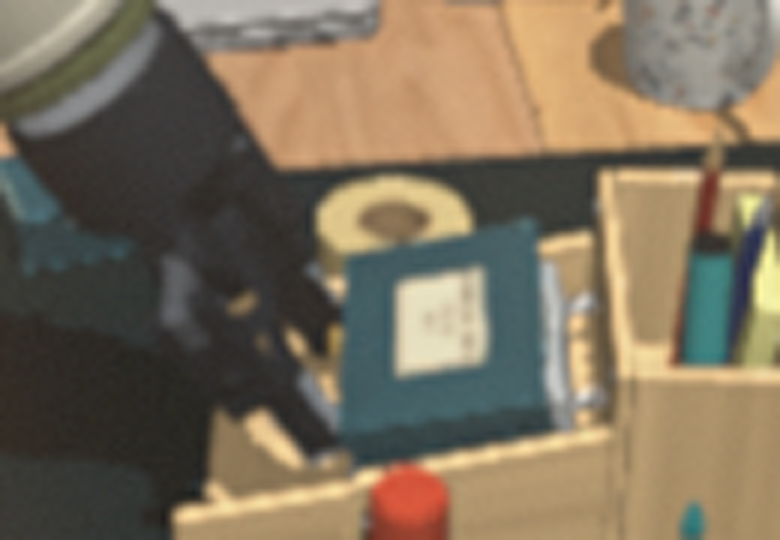

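View pics/c41.png

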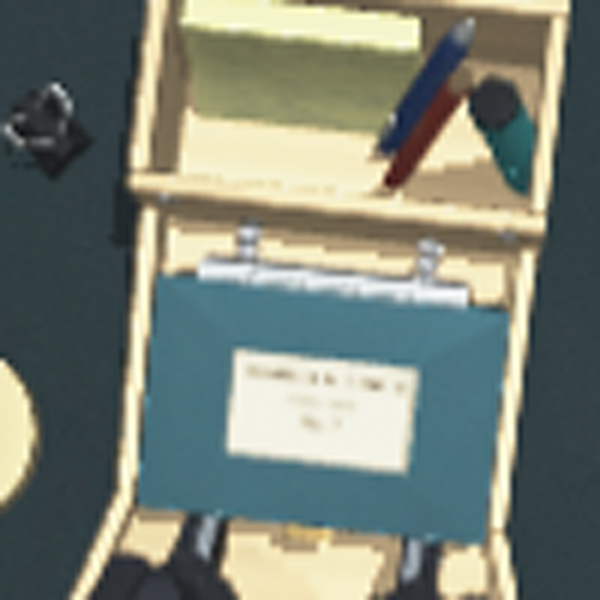

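The near edge is following the fingers down; in the side view the tin now tips back at crop (345,250). Continue down.

send_rows --offset '[[0.085,0,-0.055],[0.085,0,-0.055],[0.085,0,-0.055],[0,0,0]]' --dr '[[0,0,0],[0,0,0],[0,0,0],[0,0,0]]' --grip '[70,70,70,70]'

```text
time: 22.5
tool_pos: [624.2, -36.9, 19.7]
tcp_rot: [0.3, 57.5, -6.6]
ft_force: [-9.4, 1.0, 0.5]
finger_gap: 59.6
```

Run:
```python
from h import *
state()
c,_=cur();print(org(c,-6.6))
cv2.imwrite("pics/c43.png",bump())
s=snapshot("side");crop(s,190,140,130,90,6,"pics/c44.png")
```

```text
{'time': 22.5, 'joint_pos': [-8.73, 0.25, 123.66, 2.8, 23.59, -94.03], 'tool_pos': [624.22, -36.85, 19.74], 'tcp_rot': [0.3, 57.46, -6.65], 'ft_force': [-9.38, 1.02, 0.51], 'wrist_torque': [0.13, 1.39, 0.26], 'finger_gap': 59.64}
[-3.7 -0.8]
bumper mm [ 3.9 14.1  5.6  5.6]
```

View pics/c44.png

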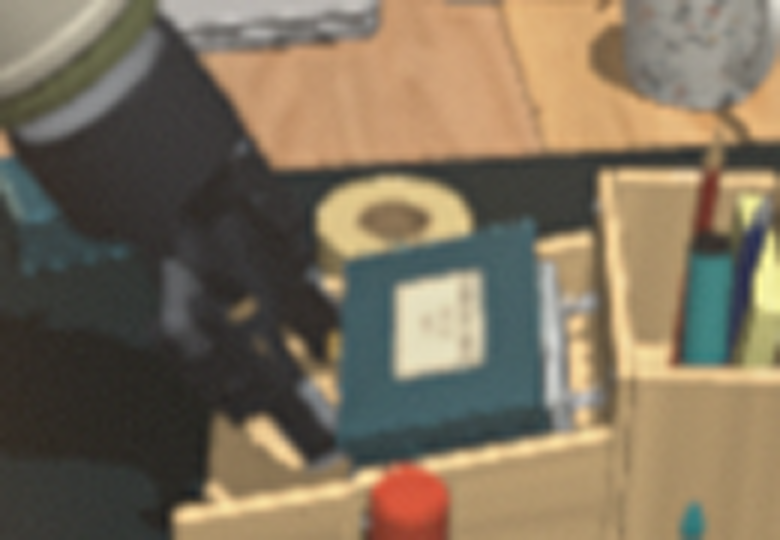

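send_rows --offset '[[0.0,0,-0.1],[0.0,0,-0.1],[0,0,-0.1],[0,0,0]]' --dr '[[0,0,0],[0,0,0],[0,0,0],[0,0,0]]' --grip '[70,70,70,70]'

```text
time: 23.1
tool_pos: [623.7, -36.9, 20.0]
tcp_rot: [0.3, 57.2, -6.7]
ft_force: [-2.9, -0.7, -3.4]
finger_gap: 60.0
```

Run:
```python
from h import *
state()
c,_=cur();print(org(c,-6.6))
cv2.imwrite("pics/c45.png",bump())
s=snapshot("side");crop(s,190,140,130,90,6,"pics/c46.png")
```

```text
{'time': 23.1, 'joint_pos': [-8.75, 0.04, 123.95, 2.85, 23.27, -94.07], 'tool_pos': [623.66, -36.94, 20.01], 'tcp_rot': [0.3, 57.22, -6.67], 'ft_force': [-2.9, -0.68, -3.4], 'wrist_torque': [-0.04, 0.88, 0.01], 'finger_gap': 59.98}
[-4.3 -0.9]
bumper mm [ 3.9 13.8  5.6 16.1]
```

View pics/c46.png

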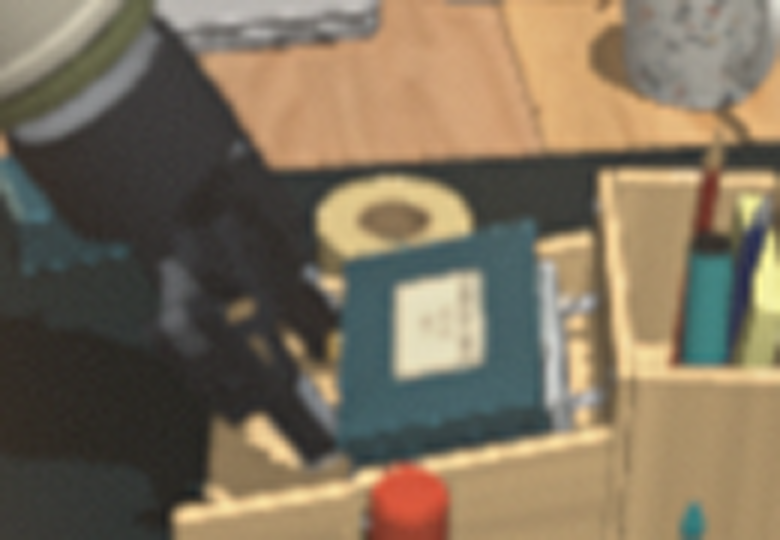

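View pics/c45.png

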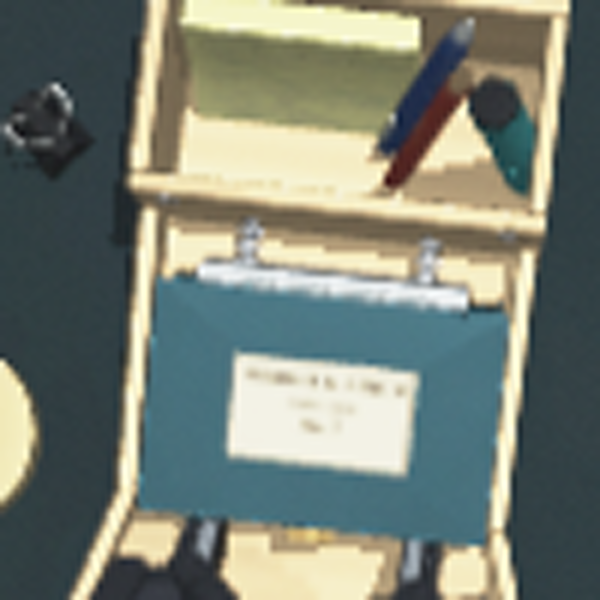

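send_rows --offset '[[0.085,0,-0.055],[0.04,0,-0.11],[0,0,-0.1],[0,0,-0.1],[0,0,0]]' --dr '[[0,0,0],[0,0,0],[0,0,0],[0,0,0],[0,0,0]]' --grip '[70,70,70,70,70]'

```text
time: 23.82
tool_pos: [621.9, -36.7, 17.6]
tcp_rot: [0.3, 57.1, -6.7]
ft_force: [-0.4, -0.1, -0.4]
finger_gap: 59.6
```

Run:
```python
from h import *
state()
c,_=cur();print(org(c,-6.6))
cv2.imwrite("pics/c47.png",bump())
s=snapshot("side");crop(s,190,140,130,90,6,"pics/c48.png")
```

```text
{'time': 23.82, 'joint_pos': [-8.76, 0.05, 124.31, 2.92, 22.83, -94.14], 'tool_pos': [621.86, -36.72, 17.61], 'tcp_rot': [0.31, 57.14, -6.67], 'ft_force': [-0.39, -0.09, -0.38], 'wrist_torque': [0.01, 0.24, -0.02], 'finger_gap': 59.62}
[-6.1 -0.9]
bumper mm [ 3.9 13.8  5.6 16.4]
```

View pics/c48.png

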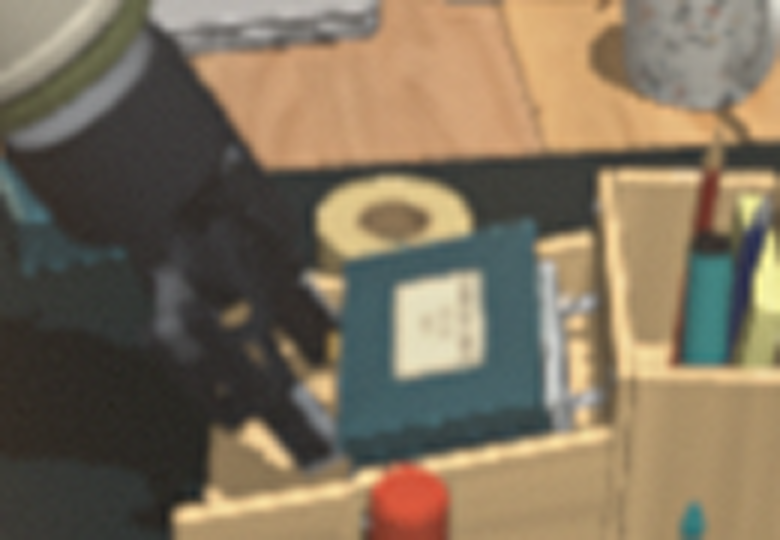

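View pics/c47.png

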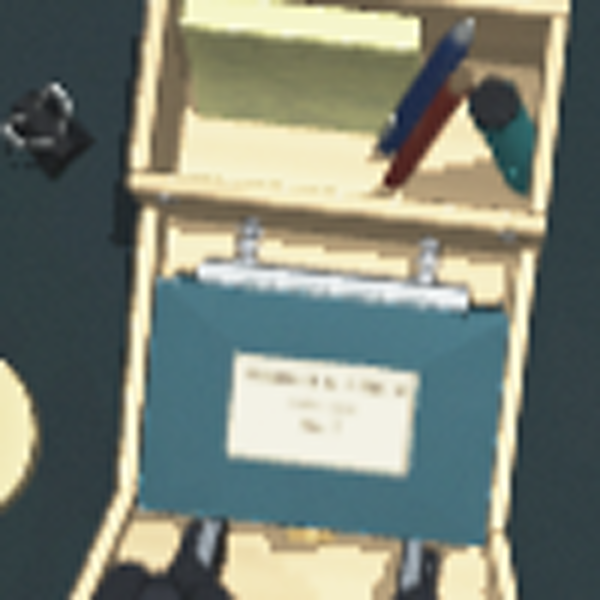

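Free of contact (forces ~0.4 N) and the tin stayed put. Withdraw back along the fingers.

send_rows --offset '[[-0.5,0,-0.5],[-1.5,0,-0.5],[-2.5,0,-0.5],[-3,0,-1],[-3,0,-1]]' --dr '[[0,0,0],[0,0,0],[0,0,0],[0,0,0],[0,0,0]]' --grip '[70,70,70,70,70]'

```text
time: 24.55
tool_pos: [534.7, -26.3, 86.8]
tcp_rot: [0.3, 57.2, -6.7]
ft_force: [0.5, 0.3, 1.2]
finger_gap: 59.8
```

send_rows --offset '[[-3,0,-1],[0,0,0],[0,0,0],[0,0,0],[0,0,0]]' --dr '[[0,0,0],[0,0,0],[0,0,0],[0,0,0],[0,0,0]]' --grip '[70,70,70,70,70]'

```text
time: 25.18
tool_pos: [510.9, -23.5, 105.0]
tcp_rot: [0.3, 57.3, -6.7]
ft_force: [0.2, -0.2, -0.7]
finger_gap: 59.9
```

Run:
```python
from h import *
state()
t=snapshot("top");cv2.imwrite("pics/t50.png",t["pixels"][:,:,::-1]);crop(t,180,110,100,100,6,"pics/c49.png")
s=snapshot("side");crop(s,190,140,130,90,6,"pics/c50.png")
```

```text
{'time': 25.18, 'joint_pos': [-9.46, -33.31, 139.62, 2.3, 41.08, -93.78], 'tool_pos': [510.94, -23.46, 105.03], 'tcp_rot': [0.32, 57.33, -6.66], 'ft_force': [0.23, -0.19, -0.68], 'wrist_torque': [0.02, 0.27, -0.01], 'finger_gap': 59.94}
```

View pics/c49.png

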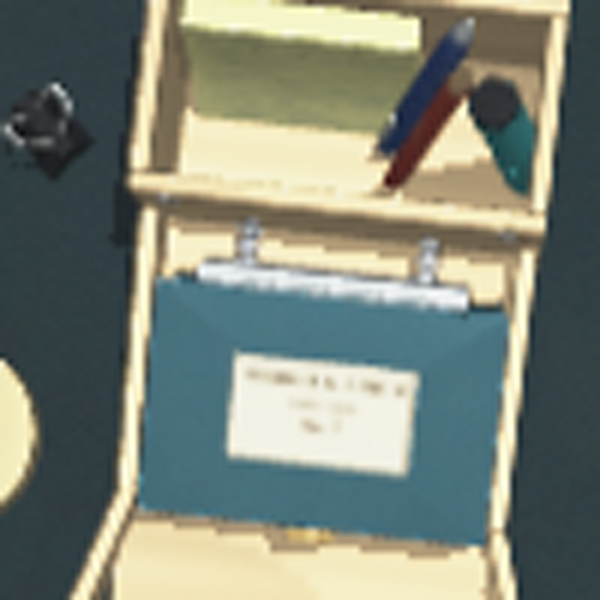

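View pics/c50.png

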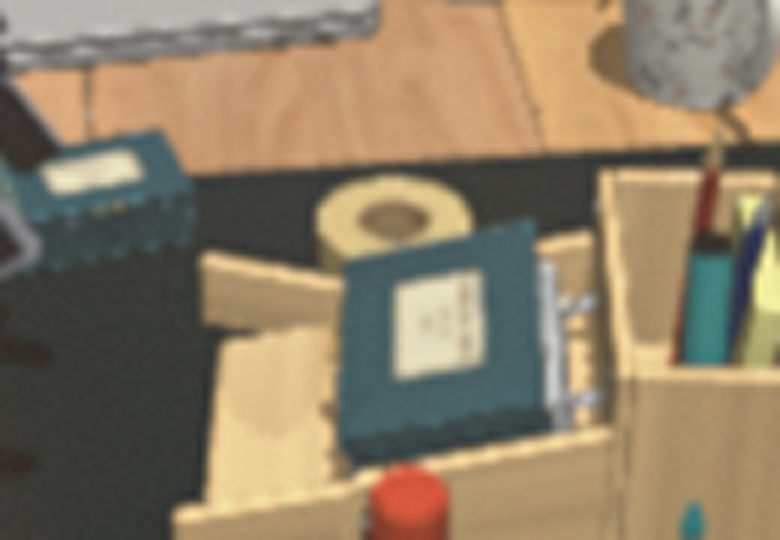

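View pics/t50.png

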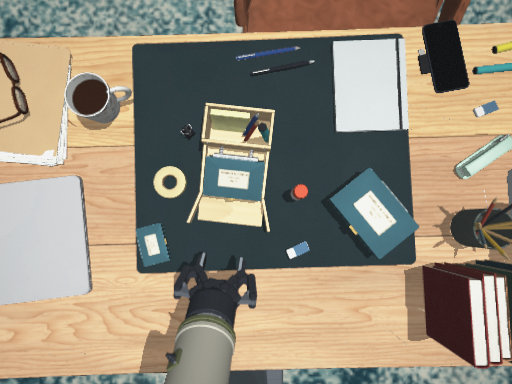

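Check flatness by comparing the seated tin's expected lid corners with the observed ones. This uses direct projection of known points plus two-view triangulation.

Run:
```python
from h import *
t=snapshot("top");s=snapshot("side")
a=np.radians(-6.6);L3=np.array([628.3,-36.6])
def W(x,y,z): return [L3[0]+x*np.cos(a)-y*np.sin(a),L3[1]+x*np.sin(a)+y*np.cos(a),z]
P=[W(-11.25,60,50.3),W(-11.25,-60,50.3),W(64.1,-60,70.4),W(64.1,60,70.4)]
print('exp top crop',((proj(t,P)-[180,110])*6).round().tolist());print('exp side crop',((proj(s,P)-[190,140])*6).round().tolist())
def tri(u,v):
    c1,d1=ray(t,[np.array(u)/6+[180,110]]);c2,d2=ray(s,[np.array(v)/6+[190,140]]);d1=d1[0];d2=d2[0]
    x=np.linalg.lstsq(np.c_[d1,-d2],c2-c1,rcond=None)[0];p,q=c1+d1*x[0],c2+d2*x[1];return (p+q)/2,np.linalg.norm(p-q).round(1)
# observed nl,nr,fr,fl
T=[(137,510),(490,545),(510,315),(158,278)];S=[(345,262),(340,438),(545,408),(530,222)]
Q=[tri(u,v) for u,v in zip(T,S)]
for q,e in zip(Q,P):print(q[0].round(1),q[1],'exp',np.round(e,1))
n=(Q[0][0]+Q[1][0])/2;f=(Q[2][0]+Q[3][0])/2;d=f-n;print('slope deg',np.degrees(np.arctan2(d[2],np.hypot(d[0],d[1]))))
crop(t,195,140,85,75,8,"pics/c51.png");crop(s,235,165,70,60,10,"pics/c52.png")
```

```text
exp top crop [[124.0, 518.0], [486.0, 560.0], [513.0, 326.0], [145.0, 284.0]]
exp side crop [[333.0, 254.0], [323.0, 442.0], [533.0, 403.0], [525.0, 216.0]]
[627.5  20.1  49. ] 1.7 exp [624.   24.3  50.3]
[615.7 -96.4  52.8] 1.3 exp [610.2 -94.9  50.3]
[ 689.5 -102.7   67.1] 0.7 exp [ 685.1 -103.6   70.4]
[700.6  11.4  70.5] 0.4 exp [698.9  15.6  70.4]
slope deg 13.645025441305862
```

View pics/c52.png

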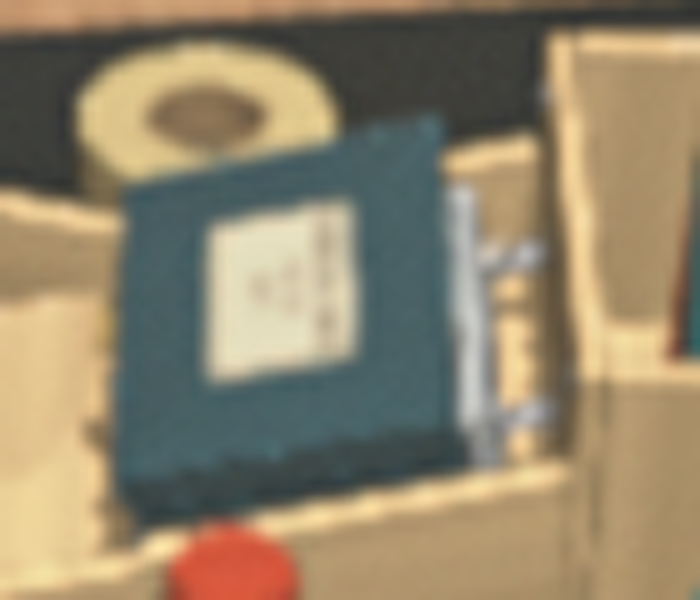

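The slope measures 13.6° (15° expected) and the near top edge is at z≈51 (50.3 expected; ~56 if still on the lip). To be surer, I'll touch the lid's near end lightly, square to the deck. That measures its height and settles any hang-up.

Run:
```python
from h import *
a=np.radians(-6.6)
def W(x,y,z): return np.array([628.3+x*np.cos(a)-y*np.sin(a),-36.6+x*np.sin(a)+y*np.cos(a),z])
R=target(15,-6.6)
p=W(3,0,54.1)-R.as_matrix()[:,0]*30
print(p); delta(p,R)
```

```text
[623.56700458 -36.05237375  83.07777479]
rotvec deg [-0.37 17.75 -0.02] off cm start frame [8.025 0.101 8.286] off cm final frame [ 5.117  0.043 10.338]
```

send_rows --offset '[[0,0,0],[0,0,0],[0,0,3.5],[0,0,3.5],[0,0,3.3]]' --dr '[[-0.2,8.9,0],[-0.2,8.9,0],[0,0,0],[0,0,0],[0,0,0]]' --grip '[0,0,0,0,0]'

```text
time: 26.0
tool_pos: [611.4, -35.0, 132.9]
tcp_rot: [0.0, 75.0, -6.5]
ft_force: [0.7, 0.7, 0.4]
finger_gap: 0.1
```

send_rows --offset '[[2.5,0,0],[2.5,0,0],[1.2,0,0],[0.8,0,0],[0,0,0]]' --dr '[[0,0,0],[0,0,0],[0,0,0],[0,0,0],[0,0,0]]' --grip '[0,0,0,0,0]'

```text
time: 26.62
tool_pos: [628.1, -36.9, 65.3]
tcp_rot: [0.0, 75.0, -6.5]
ft_force: [-0.2, 0.9, 0.8]
finger_gap: -0.2
```

Run:
```python
from h import *
state()
c,_=cur();print(org(c,-6.6))
s=snapshot("side");crop(s,190,140,130,90,6,"pics/c53.png")
```

```text
{'time': 26.62, 'joint_pos': [-8.3, 6.83, 105.47, 0.57, 52.72, -92.02], 'tool_pos': [628.1, -36.94, 65.25], 'tcp_rot': [0.01, 75.01, -6.55], 'ft_force': [-0.16, 0.88, 0.79], 'wrist_torque': [0.05, 0.18, 0.01], 'finger_gap': -0.24}
[ 0.1 -0.4]
```

View pics/c53.png

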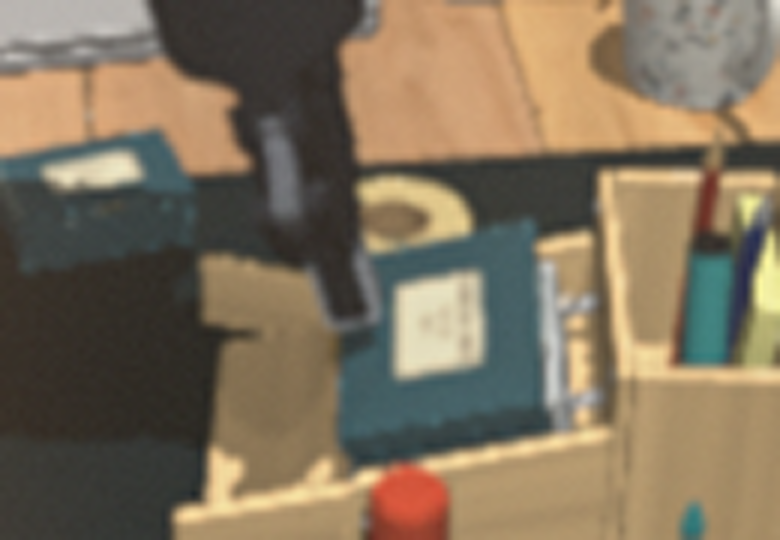

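send_rows --offset '[[0,0,0.6],[0.5,0,0],[0.3,0,0],[0,0,0]]' --dr '[[0,0,0],[0,0,0],[0,0,0],[0,0,0]]' --grip '[0,0,0,0]'

```text
time: 27.18
tool_pos: [635.6, -37.8, 58.6]
tcp_rot: [0.0, 75.0, -6.5]
ft_force: [-0.4, -0.1, 0.5]
finger_gap: 0.1
```

send_rows --offset '[[0.1,0,0],[0.1,0,0],[0,0,0]]' --dr '[[0,0,0],[0,0,0],[0,0,0]]' --grip '[0,0,0]'

```text
time: 27.55
tool_pos: [636.4, -37.9, 57.2]
tcp_rot: [0.0, 75.0, -6.5]
ft_force: [-0.8, 0.0, 0.2]
finger_gap: 0.1
```

```bash
cat >> h.py <<'E'
def hd():
    c,_=cur();o=org(c,-6.6)
    # height square to deck above deck plane (deck point x=1.55,z=10.2)
    print('org',o,'z',c[2].round(2),'above deck',round(-(o[0]-1.55)*np.sin(np.radians(15))+(c[2]-10.2)*np.cos(np.radians(15)),2))
E
python3 -c "
from h import *
state();hd()"
```

```text
{'time': 27.55, 'joint_pos': [-8.27, 8.7, 104.36, 0.57, 51.95, -92.0], 'tool_pos': [636.44, -37.9, 57.2], 'tcp_rot': [0.02, 75.0, -6.54], 'ft_force': [-0.76, 0.01, 0.15], 'wrist_torque': [0.03, 0.13, -0.02], 'finger_gap': 0.09}
org [ 8.5 -0.4] z 57.2 above deck 43.6
```

send_rows --offset '[[0.05,0,0],[0.05,0,0],[0,0,0]]' --dr '[[0,0,0],[0,0,0],[0,0,0]]' --grip '[0,0,0]'

```text
time: 27.92
tool_pos: [636.8, -37.9, 56.4]
tcp_rot: [0.0, 75.0, -6.5]
ft_force: [0.6, 0.0, 0.9]
finger_gap: -0.1
```

send_rows --offset '[[0.05,0,0],[0.05,0,0],[0,0,0]]' --dr '[[0,0,0],[0,0,0],[0,0,0]]' --grip '[0,0,0]'

```text
time: 28.3
tool_pos: [636.9, -37.9, 56.2]
tcp_rot: [-0.0, 75.0, -6.6]
ft_force: [-8.0, 1.9, 9.4]
finger_gap: 0.2
```

```bash
python3 -c "
from h import *
state();hd()"
```

```text
{'time': 28.3, 'joint_pos': [-8.27, 8.86, 104.3, 0.56, 51.85, -92.0], 'tool_pos': [636.93, -37.95, 56.16], 'tcp_rot': [-0.0, 75.0, -6.55], 'ft_force': [-8.01, 1.92, 9.45], 'wrist_torque': [0.05, 0.99, -0.01], 'finger_gap': 0.2}
org [ 9.  -0.4] z 56.16 above deck 42.47
```

Contact came at 42.5 mm above the deck plane (42 expected when flat) and was firm with no give, so the tin is down. Withdraw.

send_rows --offset '[[-0.3,0,0],[-1.5,0,0],[-3,0,0],[-3,0,-2],[-3,0,-3]]' --dr '[[0,0,0],[0,0,0],[0,0,0],[0,0,0],[0,0,0]]' --grip '[0,0,0,0,0]'

```text
time: 28.92
tool_pos: [561.2, -29.3, 148.9]
tcp_rot: [0.0, 74.9, -6.6]
ft_force: [0.5, 0.4, 1.3]
finger_gap: 0.2
```

send_rows --offset '[[0,0,-4],[0,0,-4],[0,0,0],[0,0,0],[0,0,0]]' --dr '[[0,0,0],[0,0,0],[0,0,0],[0,0,0],[0,0,0]]' --grip '[0,0,0,0,0]'

```text
time: 29.55
tool_pos: [485.9, -20.7, 127.4]
tcp_rot: [-0.0, 74.9, -6.6]
ft_force: [0.8, -0.3, 0.2]
finger_gap: -0.1
```

Run:
```python
from h import *
state()
t=snapshot("top");cv2.imwrite("pics/t60.png",t["pixels"][:,:,::-1]);crop(t,180,110,100,100,6,"pics/c54.png")
s=snapshot("side");crop(s,190,140,130,90,6,"pics/c55.png")
```

```text
{'time': 29.55, 'joint_pos': [-8.95, -22.05, 124.63, 0.7, 62.3, -92.63], 'tool_pos': [485.95, -20.69, 127.4], 'tcp_rot': [-0.0, 74.87, -6.57], 'ft_force': [0.84, -0.31, 0.19], 'wrist_torque': [-0.03, 0.14, -0.01], 'finger_gap': -0.14}
```

View pics/c54.png

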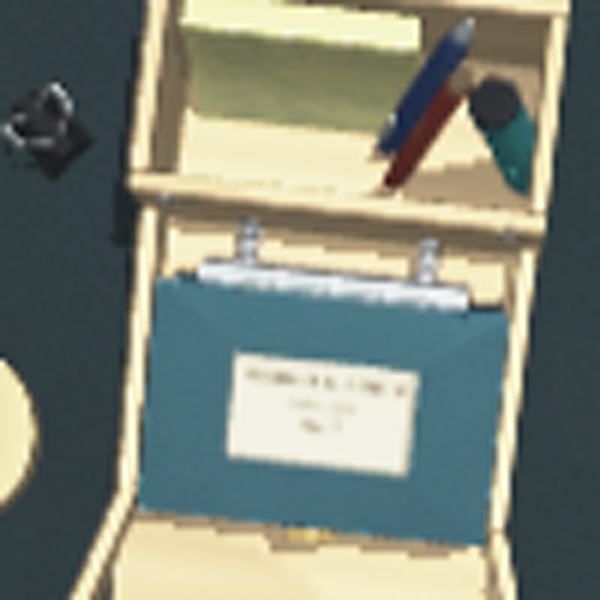

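View pics/c55.png

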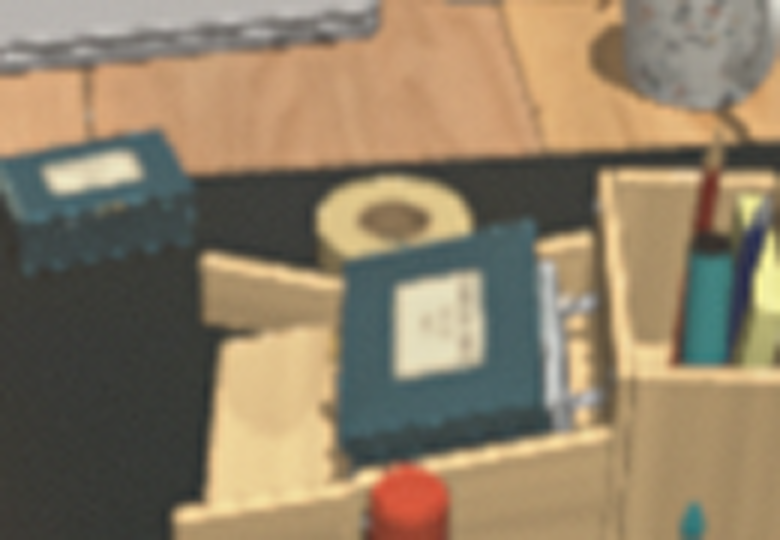

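View pics/t60.png

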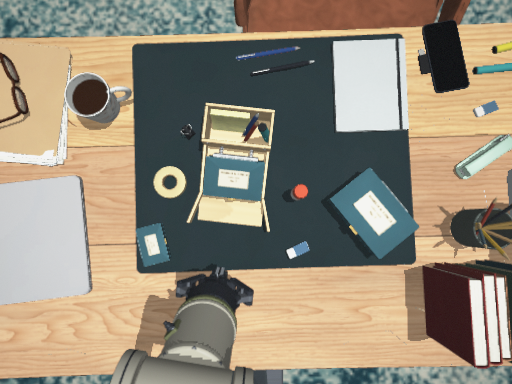

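The tin is unchanged by the touch: the lid is shut (crop (320,420)), it sits on the deck behind the lip, and the bumper plate at crop (330,285) is partly pressed. The glue stick, tape roll, eraser and clip are where they were, and the robot is clear. Handing in.

```bash
python3 -c "
from bench import workorder
print(workorder.hand_in())"
```

```text
the job is handed in; nothing more can be done
None
```

The tin is parked on the deck behind the lip with its lid shut, and I handed the job in at about 29.6 s.

**What I did:**
- I pulled the lid past upright with shut fingers and waited until it had sunk shut.
- I pushed the tin up the ramp with two spread fingertips low on its near face.
- Once the near edge cleared the lip it hung on the fingers' friction. I eased it down about 6 mm and backed off.

**Forces:** pushing peaked at about 13 N, under the 18 N limit.

**Bumper:** it gave about 5.6 to 6.5 mm by the pictures, short of its 9 mm stop. My last automatic edge readings of its travel scattered (3.9 to 16 mm), so I did not use them. I read the pressed plate by eye instead.

**Last checks:**
- **Height:** a light touch of about 12 N on the lid's near end met firm contact 42.5 mm above the deck plane; 42 mm is expected when the tin lies flat.
- **Slope:** triangulation gave 13.6° for the lid (15° expected) and the near edge at z of about 51 mm (50.3 mm expected).
- **Position:** the lid corners came out 2 to 6 mm up-slope of the calculated seat. I put this down to calibration and lip-measurement error.
- **Stability:** the tin did not move after release or after the touch.
- **Other items:** the glue stick, tape roll, eraser and clip look unmoved in the last top view.

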